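Lock a specimen vise with an extension bar

TASK

Lock the resin block in the sectioning vise: slide the socket of the extension bar over the stub of the red lever until its mouth bears lightly but surely (about 8 N) against the sprung yellow collar, ease the push, then swing the lever counter-clockwise with the bar, past its dead point and on against its stop, without straining it there. Then draw the bar off and lay it, without dropping it, back in its rest the way it lay; work the lever only through the bar, keep the hand off the vise, and leave everything else alone.

Things in the scene. Friction and masses are not known exactly. Their poses are not given: they have to be found in the camera images.
- pivot (a point): the lever's vertical pivot, 60 mm above the table (height of the lever's centre line); the frame is fixed to the vise's base and does not turn with the lever. At lever angle 0 the lever points from the pivot 57 degrees (0.995 rad) counter-clockwise from this frame's +x axis, seen from above
- lever (a joint): angle of the red lever about its vertical pivot, rad: 0 open, growing counter-clockwise from above. Sprung: the resistance rises at once, to about 1.9 N m at 0.44, falls to nothing at the dead point, 0.95; let go before that it flies back to 0, beyond it pulls itself onto its fixed stop at 1.04 (0.5 N m): locked. Red hub 34 mm wide, short red arm, yellow collar, then a steel stub
- stub_tip (a point): the round-nosed end of the steel stub (16 mm in diameter, level, at 60 mm height), 98 mm from the pivot axis; frame turns with the lever, x outward. Round the stub sits a yellow collar, 36 mm wide, its outer face is 36 to 66 mm from the pivot axis, not measured: feel for it. It gives 1 mm for each 8 N, at most 5 mm; 18 N is too hard, and swinging adds to the push: ease off first
- bar_centre (a point): centre (half-way up) of the extension bar, a loose straight bar 220 mm long and 27 x 27 mm in section, 0.28 kg: the orange end (68 mm) is a square socket, 19 mm wide inside and 68 mm deep, the rest is solid and black. Frame: x along the bar towards the socket's mouth, z up. Grip it here, across its 27 mm width
- bar_mouth (a point): centre of the socket's open end, 110 mm from the bar's centre; frame as for the bar's centre
- bar: the same bar as a body; origin under its centre, on its lower face
- rest_centre (a point): where the bar's centre lies in its rest, 41.5 mm above the table; x along the bar towards the socket end. Grey rest: two saddles 14 mm long, 80 mm either side of the centre, seats 28 mm above the table, cheeks 17 mm higher, 41 mm clear between cheeks. Between the saddles only the 8 mm thick, 55 mm wide base lies below the bar
- clamp: the vise; origin on the table under the pivot, axes as the pivot's. Grey base plate 150 x 255 mm, 12 mm thick; blue housing under the pivot, top at 44 mm; towards -y a link, a plunger in a blue guide, and at the -y end an amber resin block (50 x 30 mm, top at 74 mm) before a steel fence 87 mm tall; the plunger moves 17 mm to -y onto the block as the lever is thrown
- beaker: bystander: glass beaker, 76 mm wide, 95 mm tall; origin under its centre; leave it alone
- jar: bystander: green glass jar, 80 mm wide, 110 mm tall; origin under its centre; leave it alone
- reagent: bystander: amber bottle, 52 mm wide, 110 mm tall; origin under its centre; leave it alone
- dish: bystander: clear dish, 90 mm wide, 14 mm tall; origin under its centre; leave it alone
- spare_block: bystander: spare amber resin block, 40 x 30 x 36 mm; origin under its centre; leave it alone
- driver: bystander: red-handled screwdriver lying on the table; leave it alone
- slidebox: bystander: wooden slide box, 80 x 100 x 30 mm; origin under its centre; leave it alone
Things that resemble listed ones, but are neither listed nor needed, are in the scene too. Of the things that look like the part that bears rest_centre, the larger one is meant.

How it is judged:
By the outcome, as a careful person would: the job done as asked, in the order asked, and still so for the second after the job is handed in, with the robot touching nothing.
It also fails if it takes over 72 s, if anything falls off the work surface, if the arm or the gripper's body presses on something with over 40 N, if the wrist force passes 120 N, or if a joint passes its speed limit or range.

ROBOT

A 7-joint arm with a two-finger parallel gripper is mounted at the origin on the work surface. World frame = base frame: x ahead of the robot, y to its left, z up, the work surface at z = 0. Lengths are in m, angles in degrees, forces in N, time in s.
With the tool pointing down it reaches from about 0.4 to 0.85 m from the base axis. Payload 4.5 kg.
Tool frame: the origin (TCP) lies between the finger pads; the fingertips stand 17 mm ahead of it and the grasp point (between the pads) lies 2 mm behind it (env.finger_overhang is the x of the fingertips in the tool frame, in m); x points along the fingers, y is the direction in which the jaws open and shut, and the axes are right-handed (so a half turn about x gives the same grasp; the last joint's range is limited). The gripper opens to 88 mm and grips with 3 to 60 N. Pads are 18 mm wide; open, the fingers measure 123 mm over their backs; the gripper's body (75 mm by 187 mm) begins 45 mm behind the grasp point.
Start: joints at [71.895, 39.483, -11.15, 89.685, 9.013, 51.709, -12.324], TCP at [0.214, -0.587, 0.221] pointing down, gripper open.
Joint ranges: [-172.22, 172.22], [-26.19, 119.32], [-84.43, 86.54], [7.71, 146.69], [-57.33, 237.33], [2.42, 119.75], [-152.13, 152.13]. Speed limits (degrees/s): [147.25, 147.25, 180, 180, 180, 180, 180].

INTERFACE

Orientations are given as [roll, pitch, yaw] about the fixed x, y, z axes, in that order (R = Rz(yaw) Ry(pitch) Rx(roll)).
In Python, from station import env gives the robot as it stands.
- The arm moves only by the tool drive_tool, never from a script. Its argument "moves" is one flat list of numbers, 7 for each row, row after row: the closure, from 0 (fully open) to 1 (shut), then the shift along the world's x, y, z in m, then the turn, a rotation vector about the world's x, y, z in rad. In form: [grip, dx, dy, dz, rx, ry, rz, grip, dx, dy, dz, rx, ry, rz, ...]. A call has 1 to 5 rows; each row shifts and turns the commanded pose from where the row before left it; what a row does not reach is not made up. A row lasts 1/10 s, in which the tool goes at most 50 mm and 8.59 degrees, less where a joint would pass 70% of its speed; a pose out of reach is approached as far as the arm can. A call with a gripper value outside its range is refused whole. The fingers move at their own pace and stop on an object; "squeeze" is the grip in N (left out, the last holds). Time passes only in rows, so rows that do not move let the fingers close. It gives the time, the measured TCP pose, the force and the opening at its end, in the units of the state.
- env.get_state(): the state, without advancing time (a new reading comes with each control period).
- env.get_image(name): name is "scene" or "top" or "wrist"; returns a dict with "pixels" (420x560x3 uint8, red, green, blue), "range_z" (420x560 float32, m along the optical axis (not along the pixel's ray), 0 where there is no reading), "camera_matrix" (3x3 intrinsics, pixels), "position" and "rotation" of the camera in the world. Camera axes: x right, y down, z forward; pixel columns grow to the right and rows downward; lengths in m; the calibration is good to about 2 mm. The wrist camera is an equidistant fisheye: a pixel r from the principal point sees the ray r / f radians off the axis. A picture is of the moment at which its call begins.
- env.finish_job(): hands the job in, once; it reports no verdict.
The state is a dict: "time": time; "joints": joint angles; "joint_vel": joint speeds; "tau": joint torques, N m; "eef_pos": TCP position; "eef_rot": TCP orientation; "force": force on the tool from outside, world axes, zero at the start; "torque": the same for the moment, N m; "grip_width": finger opening in m.
Only numpy, scipy, OpenCV 4.12 (cv2) and the standard library are available. Lean on these libraries where they do the work, as an engineer would, in place of code of your own. Each camera call takes 0.05 s, during which the arm holds its last target.

## Working session

There is one attempt and no reset: what is moved stays moved. The work goes in short steps, Python scripts to look and compute and a tool call to move; the robot and the scene stay as the last step left them, time stands still between calls to the robot, and variables do not carry over. Pictures are saved under pics/ and viewed, and the job is handed in when it is done.

Besides the shell and the picture viewer there is one more tool, called after "Emit:" as name(argument=value, ...) on one line, values as JSON. drive_tool: Moves the arm, as the interface text tells. Its arguments: {"type":"object","properties":{"moves":{"type":"array","items":{"type":"number"}},"squeeze":{"type":"number"}},"required":["moves"]}

```bash
ls -la; mkdir -p pics; python3 - <<'E'
from station import env
import cv2,numpy as np
s=env.get_state()
for k,v in s.items(): print(k,np.round(v,4))
for n in ["scene","top","wrist"]:
    im=env.get_image(n)
    cv2.imwrite(f"pics/{n}0.png",im["pixels"][:,:,::-1])
    print(n,np.round(im["camera_matrix"],2).tolist(),np.round(im["position"],4),np.round(im["rotation"],4).tolist())
    np.savez(f"{n}0.npz",**im)
E
```

```text
total 12
drwxr-xr-x  3 agent agent 4096 Dec  6 14:41 .
drwxr-xr-x 23 root  root  4096 Dec  6 14:41 ..
drwxr-xr-x  2 agent agent 4096 Dec  6 14:41 pics
time 0.0
joints [ 71.894   39.5342 -11.1436  89.7452   9.0116  51.7117 -12.3234]
joint_vel [-0.0121 -0.0482  0.068  -0.0542  0.0194 -0.0495  0.0261]
tau [ 7.00000e-04 -5.27572e+01 -1.26710e+00 -1.53430e+01 -5.28000e-02
  6.80000e-03  2.00000e-04]
eef_pos [ 0.2139 -0.5865  0.22  ]
eef_rot [-85.7101  89.8906 114.3367]
force [ 0.5083 -0.1789  0.6426]
torque [0.006  0.0088 0.0079]
grip_width 0.0884
scene [[516.55, 0.0, 283.93], [0.0, 516.55, 209.12], [0.0, 0.0, 1.0]] [ 1.4674 -0.1807  0.87  ] [-129.0294, -0.8318, 77.2203]
top [[431.95, 0.0, 277.83], [0.0, 431.95, 201.15], [0.0, 0.0, 1.0]] [0.2712 0.0612 1.4354] [-169.6749, 0.6285, -91.1348]
wrist [[325.19, 0.0, 278.82], [0.0, 325.19, 207.6], [0.0, 0.0, 1.0]] [ 0.2924 -0.557   0.3843] [161.1716, 0.0579, -69.9245]
```

View pics/scene0.png

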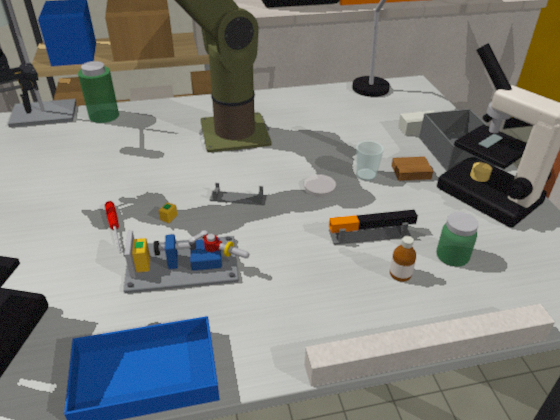

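View pics/top0.png

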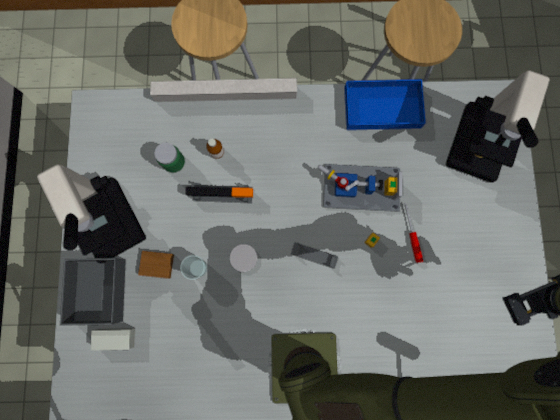

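View pics/wrist0.png

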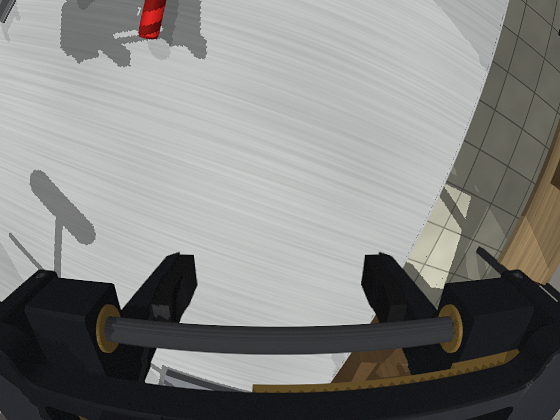

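The scene picture shows the bar at (372,224) in the grey rest with its orange socket to the left at (344,224), and the vise at (180,265) with the lever pointing to (243,252). In the top view the bar is at (220,191) with its socket end at (242,191), and the lever hub is at (341,183) with its stub end near (323,171).

Things that could be mistaken:
- **Rest:** the grey two-saddle piece under the bar, top (220,198), against a smaller empty one, top (315,255).
- **Bar:** the orange and black bar is the only one. The red screwdriver at (416,245) is not it.
- **Block:** the spare block at (372,240) against the one in the vise at (392,185).

Next I'll take close crops and measure.

```bash
cat > h.py <<'E'
import numpy as np,cv2
from scipy.spatial.transform import Rotation as R
def load(f): return dict(np.load(f,allow_pickle=True))
def rot(im):
    r=np.asarray(im["rotation"]); 
    return r if r.shape==(3,3) else R.from_euler("xyz",r,degrees=True).as_matrix()
def rays(im,uv,fish=False):
    uv=np.atleast_2d(uv).astype(float);K=im["camera_matrix"]
    x=(uv[:,0]-K[0,2])/K[0,0];y=(uv[:,1]-K[1,2])/K[1,1]
    if fish:
        r=np.hypot(x,y);s=np.where(r>1e-9,np.sin(r)/np.maximum(r,1e-9),1)
        d=np.c_[x*s,y*s,np.cos(r)]
    else: d=np.c_[x,y,np.ones_like(x)]
    return d@rot(im).T
def plane(im,uv,z,fish=False):
    d=rays(im,uv,fish);p=im["position"]
    return p+d*((z-p[2])/d[:,2])[:,None]
def pts(im,uv,fish=False):
    "points from range_z at pixels"
    uv=np.atleast_2d(uv);d=rays(im,uv,fish);dc=d@rot(im)
    z=im["range_z"][uv[:,1].astype(int),uv[:,0].astype(int)]
    return im["position"]+d/dc[:,2:3]*z[:,None],z
def cloud(im,fish=False):
    h,w=im["range_z"].shape
    u,v=np.meshgrid(np.arange(w),np.arange(h))
    P,z=pts(im,np.c_[u.ravel(),v.ravel()],fish)
    return P.reshape(h,w,3)
def crop(im,x0,y0,x1,y1,k,f):
    c=im["pixels"][y0:y1,x0:x1,::-1]
    cv2.imwrite(f,cv2.resize(c,None,fx=k,fy=k,interpolation=cv2.INTER_CUBIC))
E
python3 - <<'E'
from h import *
t=load("top0.npz");s=load("scene0.npz")
crop(t,180,170,260,215,9,"pics/c1.png");crop(t,310,155,420,220,7,"pics/c2.png");crop(s,320,190,430,250,7,"pics/c3.png");crop(s,115,220,260,295,5,"pics/c4.png")
for im,n in((t,"top"),(s,"scene")):
    C=cloud(im);hsv=cv2.cvtColor(im["pixels"],cv2.COLOR_RGB2HSV)
    # table check
    print(n,"table z",np.nanmedian(C[230:240,100:200,2]) )
    ox=(hsv[...,0]>=6)&(hsv[...,0]<=15)&(hsv[...,1]>200)&(hsv[...,2]>140)
    v,u=np.nonzero(ox)
    num,lab,st,ce=cv2.connectedComponentsWithStats(ox.astype(np.uint8))
    for i in range(1,num):
        if st[i,4]>30:
            P=C[lab==i];print(n,st[i],np.round(np.median(P,0),4),np.round(P.min(0),3),np.round(P.max(0),3))
E
```

```text
top table z 0.004659199740703945
top [232 188  21   9 175] [0.5569 0.1871 0.0549] [0.271 0.061 0.028] [0.571 0.221 1.435]
scene table z -0.0008861135730676706
scene [342   0  38   5 105] [-0.6128  0.6082  0.1955] [-0.628 -0.181  0.186] [1.467 0.709 0.87 ]
scene [330 222  29  10 124] [0.5724 0.1902 0.0448] [ 0.552 -0.181  0.028] [1.467 0.221 0.87 ]
```

View pics/c1.png

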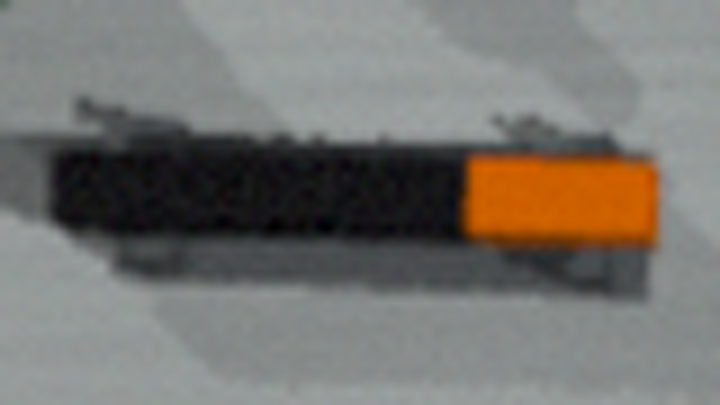

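View pics/c2.png

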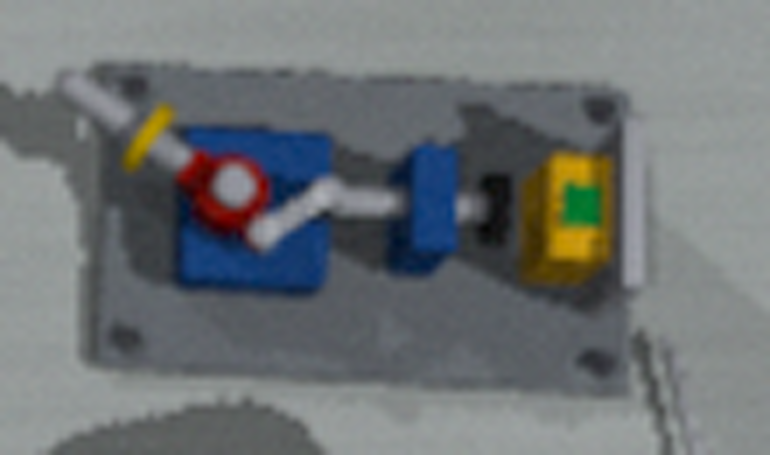

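View pics/c3.png

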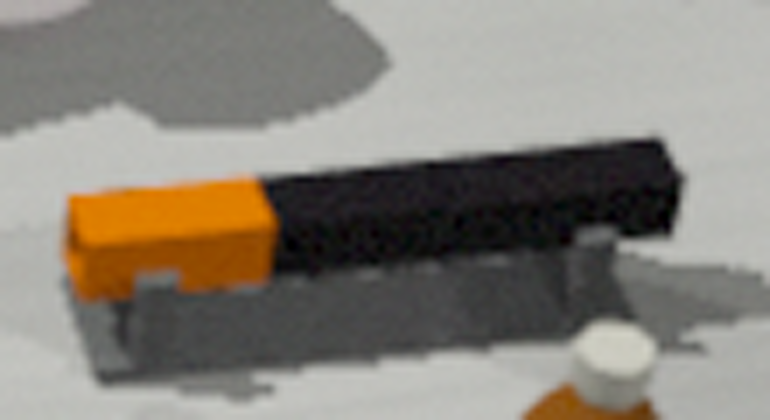

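View pics/c4.png

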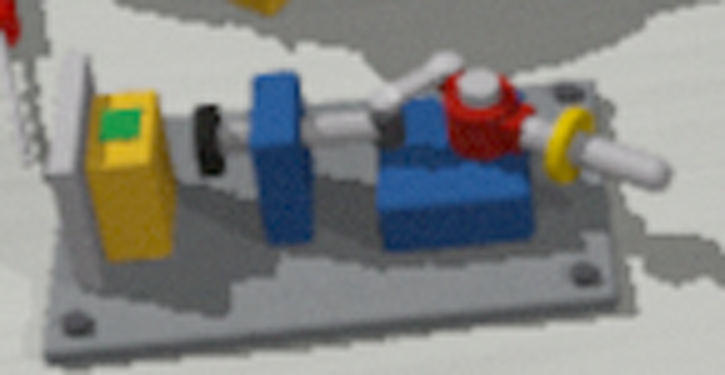

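The crops confirm the choice: the bar lies in the larger rest with its socket end towards -y (top image, right). The lever stub runs up-left from its hub with the yellow collar half-way along. Now I'll measure from both fixed views.

```bash
cat >> h.py <<'E'
def tri(obs):
    "obs: list of (im,uv,fish) -> point, residual"
    A=np.zeros((3,3));b=np.zeros(3);L=[]
    for im,uv,f in obs:
        d=rays(im,uv,f)[0];d/=np.linalg.norm(d);M=np.eye(3)-np.outer(d,d);A+=M;b+=M@im["position"];L.append((M,im["position"]))
    x=np.linalg.solve(A,b);return x,[float(np.linalg.norm(M@(x-p))) for M,p in L]
E
python3 - <<'E'
from h import *
from station import env
t=load("top0.npz");s=load("scene0.npz")
# bar top-face corners: top view crop c1 (k=9, off 180,170) ; scene crop c3 (k=7 off 320,190)
T=lambda x,y:((x+.5)/9-.5+180,(y+.5)/9-.5+170)
S=lambda x,y:((x+.5)/7-.5+320,(y+.5)/7-.5+190)
pairs={"mouth far(-x)":(T(656,247),S(68,196)),"mouth near(+x)":(T(656,156),S(78,248)),"end -x":(T(55,232),S(660,138)),"end +x":(T(58,155),S(681,180)),
"seam -x":(T(465,240),S(264,178)),"seam +x":(T(467,156),S(276,224))}
for k,(a,b) in pairs.items():
    x,r=tri([(t,a,0),(s,b,0)]);print(k,np.round(x,4),np.round(r,4),np.round(plane(t,a,.055)[0],4),np.round(plane(s,b,.055)[0],4))
T=lambda x,y:((x+.5)/7-.5+310,(y+.5)/7-.5+155)
S=lambda x,y:((x+.5)/5-.5+115,(y+.5)/5-.5+220)
for k,a,b in (("hub top",T(236,186),S(481,80)),("tip",T(72,82),S(660,172)),("collar",T(149,138),S(569,147)),("fence top mid",T(634,119),S(75,50)),
   ("plate corner ++",T(92,66),S(622,300)),("plate +-",T(628,86),S(48,352)),("plate -+",T(92,362),S(597,82))):
    x,r=tri([(t,a,0),(s,b,0)]);print(k,np.round(x,4),np.round(r,4),np.round(plane(t,a,.012)[0],4),np.round(plane(s,b,.012)[0],4))
st=env.get_state();Rt=R.from_euler("xyz",st["eef_rot"],degrees=True).as_matrix();print(np.round(Rt,3))
E
```

```text
mouth far(-x) [0.5397 0.1555 0.051 ] [0.0015 0.0015] [0.5385 0.1537 0.055 ] [0.5445 0.1553 0.055 ]
mouth near(+x) [0.5719 0.1521 0.0547] [0.0013 0.0013] [0.5722 0.1534 0.055 ] [0.5721 0.1506 0.055 ]
end -x [0.5507 0.3751 0.0495] [0.0022 0.0022] [0.5488 0.3718 0.055 ] [0.5569 0.3737 0.055 ]
end +x [0.5781 0.3722 0.0528] [0.0005 0.0005] [0.5774 0.3712 0.055 ] [0.5805 0.3713 0.055 ]
seam -x [0.5442 0.2258 0.0508] [0.0025 0.0025] [0.5426 0.2229 0.055 ] [0.5491 0.2263 0.055 ]
seam +x [0.5738 0.2222 0.0548] [0. 0.] [0.5737 0.2222 0.055 ] [0.5739 0.2221 0.055 ]
hub top [ 0.5792 -0.1392  0.0804] [0.001 0.001] [ 0.5946 -0.1504  0.012 ] [ 0.5025 -0.1345  0.012 ]
tip [ 0.6353 -0.0673  0.0611] [0.0015 0.0015] [ 0.648  -0.0734  0.012 ] [ 0.5852 -0.0588  0.012 ]
collar [ 0.608  -0.1036  0.0583] [0.0005 0.0005] [ 0.6193 -0.1096  0.012 ] [ 0.5591 -0.0987  0.012 ]
fence top mid [ 0.5918 -0.3076  0.1398] [0.0001 0.0001] [ 0.6234 -0.3439  0.012 ] [ 0.4386 -0.3299  0.012 ]
plate corner ++ [ 0.6573 -0.0864  0.0051] [0.0023 0.0023] [ 0.6558 -0.0834  0.012 ] [ 0.6633 -0.0893  0.012 ]
plate +- [ 0.6403 -0.3416  0.0108] [0.0008 0.0008] [ 0.6399 -0.3421  0.012 ] [ 0.6417 -0.3406  0.012 ]
plate -+ [ 0.5109 -0.0782  0.0076] [0.0001 0.0001] [ 0.5101 -0.0778  0.012 ] [ 0.5157 -0.0787  0.012 ]
[[-0.001  0.343 -0.939]
 [ 0.001 -0.939 -0.343]
 [-1.    -0.001  0.   ]]
```

```bash
python3 - <<'E'
from h import *
t=load("top0.npz");s=load("scene0.npz")
crop(t,150,130,240,180,8,"pics/c5.png");crop(s,380,205,490,290,6,"pics/c6.png")
for n,im,box in(("top",t,(150,130,240,180)),("sc",s,(380,205,490,290))):
    C=cloud(im);x0,y0,x1,y1=box;P=C[y0:y1,x0:x1].reshape(-1,3)
    for lo,hi in((.08,.2),(.02,.08)):
        for yl,yh in((.2,.33),(.33,.5)):
            Q=P[(P[:,2]>lo)&(P[:,2]<hi)&(P[:,0]>.6)&(P[:,1]>yl)&(P[:,1]<yh)]
            if len(Q)>5:print(n,lo,yl,len(Q),np.round(np.percentile(Q,5,axis=0),3),np.round(np.percentile(Q,95,axis=0),3))
E
```

```text
top 0.08 0.2 98 [0.695 0.266 0.081] [0.719 0.291 0.113]
top 0.08 0.33 472 [0.644 0.396 0.084] [0.705 0.457 0.114]
top 0.02 0.2 154 [0.684 0.256 0.03 ] [0.722 0.301 0.079]
top 0.02 0.33 157 [0.639 0.391 0.025] [0.688 0.444 0.078]
sc 0.08 0.2 223 [0.705 0.265 0.081] [0.729 0.289 0.11 ]
sc 0.08 0.33 835 [0.657 0.393 0.082] [0.715 0.453 0.112]
sc 0.02 0.2 541 [0.708 0.253 0.024] [0.739 0.294 0.078]
sc 0.02 0.33 708 [0.673 0.388 0.023] [0.721 0.446 0.078]
```

View pics/c5.png

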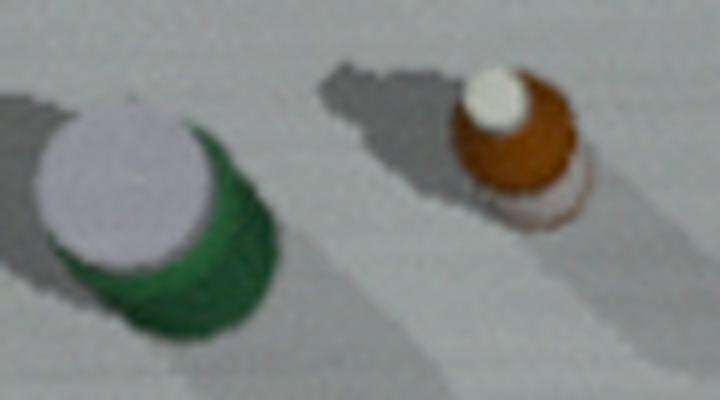

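View pics/c6.png

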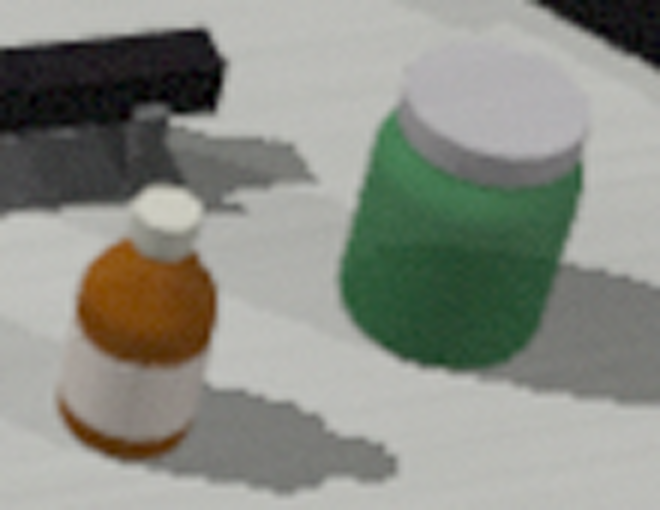

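Reagent bottle stands at about (0.71, 0.277), its near edge 0.684. The gripper body's reach at the bar is about 0.654, so it clears. The jar at (0.68, 0.43) is clear too. I'm travelling to above the bar now.

Emit:
drive_tool(moves=[0, 0.0175, 0.0425, 0, 0, 0, 0.0593, 0, 0.0175, 0.0425, 0, 0, 0, 0.0593, 0, 0.0175, 0.0425, 0, 0, 0, 0.0593, 0, 0.0175, 0.0425, 0, 0, 0, 0.0593, 0, 0.0175, 0.0425, 0, 0, 0, 0.0593])

```text
time: 0.65
eef_pos: [0.302, -0.3729, 0.2208]
eef_rot: [167.8, 90.0, 24.9]
force: [1.5, -0.3, 0.2]
grip_width: 0.0885
```

Emit:
drive_tool(moves=[0, 0.0175, 0.0425, 0, 0, 0, 0.0593, 0, 0.0175, 0.0425, 0, 0, 0, 0.0593, 0, 0.0175, 0.0425, 0, 0, 0, 0.0593, 0, 0.0175, 0.0425, 0, 0, 0, 0.0593, 0, 0.0175, 0.0425, 0, 0, 0, 0.0593])

```text
time: 1.15
eef_pos: [0.3896, -0.1605, 0.2209]
eef_rot: [92.7, 90.0, -33.2]
force: [0.6, -0.7, 0.1]
grip_width: 0.0884
```

Emit:
drive_tool(moves=[0, 0.0175, 0.0425, 0, 0, 0, 0.0593, 0, 0.0175, 0.0425, 0, 0, 0, 0.0593, 0, 0.0175, 0.0425, 0, 0, 0, 0.0593, 0, 0.0175, 0.0425, 0, 0, 0, 0.0593, 0, 0.0175, 0.0425, 0, 0, 0, 0.0593])

```text
time: 1.65
eef_pos: [0.4771, 0.0521, 0.2208]
eef_rot: [11.1, 90.0, -97.8]
force: [0.4, -0.8, 0.2]
grip_width: 0.088
```

Emit:
drive_tool(moves=[0, 0.0175, 0.0425, 0, 0, 0, 0.0593, 0, 0.0175, 0.0425, 0, 0, 0, 0.0593, 0, 0.0175, 0.0425, 0, 0, 0, 0.0593, 0, 0.0175, 0.0425, 0, 0, 0, 0.0593, 0, 0.0175, 0.0425, 0, 0, 0, 0.0593])

```text
time: 2.15
eef_pos: [0.5646, 0.2643, 0.2206]
eef_rot: [-21.1, 90.0, -112.9]
force: [0.4, 0.3, -0.8]
grip_width: 0.088
```

```bash
cat > snap.py <<'E'
import sys
from station import env
from h import *
n=sys.argv[1]
im=env.get_image("wrist");np.savez(n+".npz",**im);cv2.imwrite(f"pics/{n}.png",im["pixels"][:,:,::-1])
st=env.get_state();Rt=R.from_euler("xyz",st["eef_rot"],degrees=True).as_matrix()
print(st["time"],np.round(st["eef_pos"],4),"x",np.round(Rt[:,0],3),"y",np.round(Rt[:,1],3),"F",np.round(st["force"],1),"T",np.round(st["torque"],2),st["grip_width"],"cam",np.round(im["position"],4),"j",np.round(st["joints"],1))
E
python3 snap.py w1
```

```text
2.2 [0.5657 0.2747 0.2209] x [ 0.003  0.01  -1.   ] y [ 1.    -0.023  0.002] F [3.8 7.1 0.8] T [ 0.54 -0.35 -0.04] 0.08833801870024116 cam [0.5664 0.3498 0.3847] j [-15.7  41.1 -26.1  88.9  20.4  54.3 -49.4]
```

View pics/w1.png

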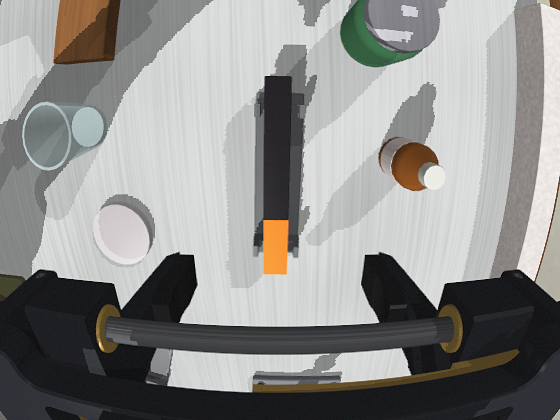

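The wrist picture shows the bar along the column x≈277, from its far black end at row 76, through the seam at row 220, to the mouth at row 273. The reagent (412,165) and jar (390,30) are to the right. I'll go lower for a second wrist viewpoint.

Emit:
drive_tool(moves=[0, 0, 0, -0.03, 0, 0, 0, 0, 0, 0, -0.03, 0, 0, 0, 0, 0, 0, 0, 0, 0, 0, 0, 0, 0, 0, 0, 0, 0])

```text
time: 2.6
eef_pos: [0.564, 0.2625, 0.1609]
eef_rot: [-61.4, 89.9, -153.5]
force: [-0.2, 0.5, 0.5]
grip_width: 0.0886
```

```bash
python3 snap.py w2; cat > barm.py <<'E'
from h import *
import sys
def corners(im,x0,y0,x1,y1):
    hsv=cv2.cvtColor(im["pixels"],cv2.COLOR_RGB2HSV)[y0:y1,x0:x1]
    o=((hsv[...,0]>=5)&(hsv[...,0]<=18)&(hsv[...,1]>150)&(hsv[...,2]>200)).astype(np.uint8)
    k=((hsv[...,2]<50)).astype(np.uint8)
    out={}
    for nm,m in(("orange",o),("black",k)):
        n,l,s,c=cv2.connectedComponentsWithStats(m);i=1+np.argmax(s[1:,4]);mm=(l==i).astype(np.uint8)
        cn=max(cv2.findContours(mm,cv2.RETR_EXTERNAL,cv2.CHAIN_APPROX_NONE)[0],key=cv2.contourArea)
        out[nm]=(cn[:,0,:]+[x0,y0],s[i]+[x0,y0,0,0,0])
    return out
if __name__=="__main__":
    for f,box in (("w1.npz",(230,60,320,285)),("w2.npz",(220,20,340,310))):
        im=load(f);o=corners(im,*box)
        for nm in o:
            c,s=o[nm];P=plane(im,c,0.055,True)[:,:2]
            # exclude pixels near the bottom bbox row for the orange (mouth face)
            r=cv2.minAreaRect(P.astype(np.float32)*1000);print(f,nm,s,np.round(P.min(0),4),np.round(P.max(0),4),"rect",np.round(r[0],1),np.round(r[1],1),round(r[2],2))
E
python3 barm.py
```

```text
2.65 [0.5648 0.2631 0.1619] x [ 0.001  0.001 -1.   ] y [ 0.999 -0.035  0.001] F [-0.5  0.5  0. ] T [-0.04 -0.1  -0.02] 0.08812953104774264 cam [0.5661 0.348  0.325 ] j [-16.1  44.7 -24.   93.   22.9  47.2 -51.7]
w1.npz orange [ 263  220   25   54 1270] [0.543 0.156] [0.5713 0.2232] rect [557.  189.6] [66.6 27. ] 88.15
w1.npz black [ 264   76   28  144 3292] [0.5482 0.2236] [0.5789 0.3749] rect [563.2 299.3] [150.8  27. ] 87.67
w2.npz orange [ 261  242   30   60 1679] [0.5426 0.1561] [0.572  0.2229] rect [557.  189.5] [66.4 26.8] 87.07
w2.npz black [ 261   69   34  168 3571] [0.5501 0.228 ] [0.5793 0.3746] rect [563.2 301.3] [145.9  27. ] 87.68
```

View pics/w2.png

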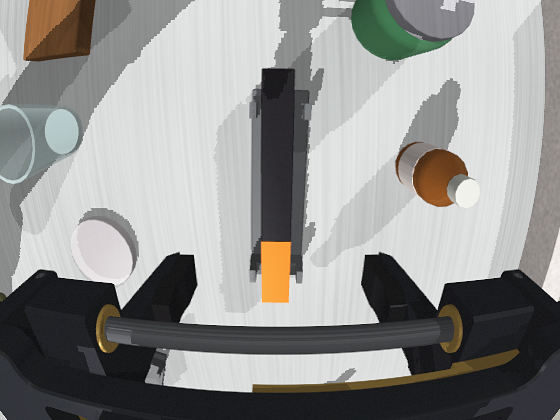

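Two wrist heights agree, with a 27.0 mm width at z=0.055, so the bar top is at 55 mm. Bar centre is about (0.561, 0.265), and its axis is about 2.5° off the world's -y. Descending to grip now.

Emit:
drive_tool(moves=[0, -0.0027, 0.0018, -0.03, 0, 0, -0.01, 0, 0, 0, -0.03, 0, 0, 0, 0, 0, 0, -0.03, 0, 0, 0, 0, 0, 0, -0.021, 0, 0, 0, 0, 0, 0, -0.01, 0, 0, 0])

```text
time: 3.15
eef_pos: [0.5619, 0.2646, 0.0397]
eef_rot: [107.8, 90.0, 15.2]
force: [-0.7, -0.1, 0.8]
grip_width: 0.0881
```

Emit:
drive_tool(moves=[0.4, 0, 0, 0, 0, 0, 0, 0.55, 0, 0, 0, 0, 0, 0, 0.65, 0, 0, 0, 0, 0, 0, 0.75, 0, 0, 0, 0, 0, 0, 0.9, 0, 0, 0, 0, 0, 0], squeeze=20)

```text
time: 3.65
eef_pos: [0.562, 0.2648, 0.0406]
eef_rot: [119.1, 89.9, 26.5]
force: [0.5, 0.2, -0.9]
grip_width: 0.0502
```

Emit:
drive_tool(moves=[1, 0, 0, 0, 0, 0, 0, 1, 0, 0, 0, 0, 0, 0, 1, 0, 0, 0, 0, 0, 0, 1, 0, 0, 0, 0, 0, 0, 1, 0, 0, 0, 0, 0, 0])

```text
time: 4.15
eef_pos: [0.5615, 0.2646, 0.0398]
eef_rot: [33.2, 90.0, -59.4]
force: [0.6, -0.4, 0.2]
grip_width: 0.0102
```

Emit:
drive_tool(moves=[1, 0, 0, 0, 0, 0, 0, 1, 0, 0, 0, 0, 0, 0, 1, 0, 0, 0, 0, 0, 0], squeeze=55)

```text
time: 4.45
eef_pos: [0.5615, 0.2647, 0.0398]
eef_rot: [127.5, 90.0, 34.9]
force: [0.2, -0.0, 0.2]
grip_width: 0.0005
```

```bash
python3 snap.py w3
```

```text
4.5 [0.5615 0.2646 0.0398] x [ 0.  0. -1.] y [ 0.999 -0.045  0.   ] F [ 0.4 -0.   0.5] T [-0.05 -0.01  0.05] -0.00026270843413048683 cam [0.5643 0.3499 0.204 ] j [-19.1  54.  -18.9  97.1  28.2  33.7 -57.1]
```

View pics/w3.png

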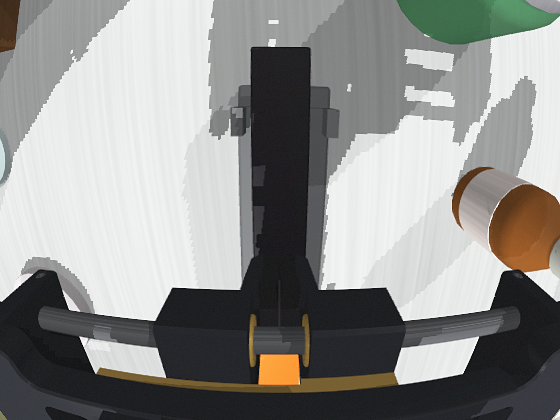

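```bash
python3 - <<'E'
from h import *
from station import env
im=load("w3.npz");crop(im,200,220,360,400,4,"pics/c7.png")
s=env.get_image("scene");np.savez("s3.npz",**s);crop(s,290,130,460,270,4,"pics/c8.png")
E
```

```text
(no output)
```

View pics/c7.png

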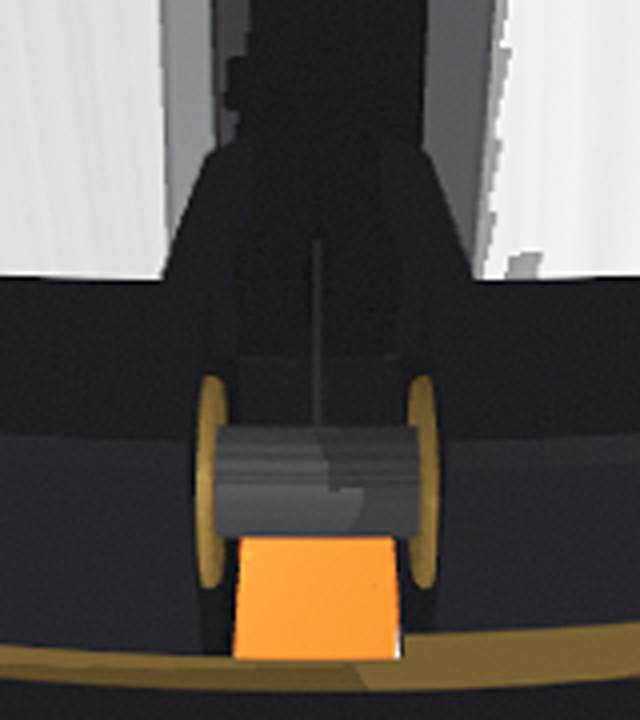

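View pics/c8.png

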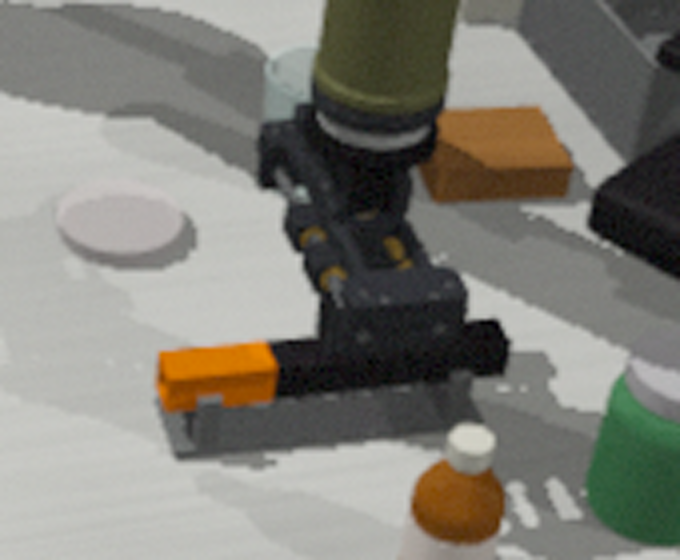

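```bash
python3 - <<'E'
from h import *
im=load("w3.npz")
C=cloud(im,True)
for v in (60,100,150,200,230,250,260,270,280,290,300,310,320):
    print(v,[tuple(np.round(C[v,u]*1000).astype(int)) for u in (255,265,272,279,286,295,305)])
print([tuple(np.round(C[v,279]*1000).astype(int)) for v in range(356,384,4)])
E
```

```text
60 [(np.int64(555), np.int64(369), np.int64(55)), (np.int64(559), np.int64(369), np.int64(55)), (np.int64(562), np.int64(369), np.int64(55)), (np.int64(565), np.int64(368), np.int64(56)), (np.int64(568), np.int64(368), np.int64(56)), (np.int64(572), np.int64(368), np.int64(55)), (np.int64(577), np.int64(368), np.int64(55))]
100 [(np.int64(554), np.int64(351), np.int64(56)), (np.int64(558), np.int64(350), np.int64(56)), (np.int64(561), np.int64(350), np.int64(55)), (np.int64(565), np.int64(350), np.int64(55)), (np.int64(568), np.int64(350), np.int64(56)), (np.int64(572), np.int64(350), np.int64(56)), (np.int64(576), np.int64(350), np.int64(56))]
150 [(np.int64(552), np.int64(328), np.int64(56)), (np.int64(557), np.int64(328), np.int64(56)), (np.int64(560), np.int64(327), np.int64(55)), (np.int64(563), np.int64(327), np.int64(56)), (np.int64(567), np.int64(327), np.int64(55)), (np.int64(571), np.int64(327), np.int64(56)), (np.int64(575), np.int64(327), np.int64(55))]
200 [(np.int64(551), np.int64(303), np.int64(54)), (np.int64(556), np.int64(304), np.int64(57)), (np.int64(559), np.int6
[... 2784 characters left out ...]
p.int64(569), np.int64(293), np.int64(129))]
320 [(np.int64(555), np.int64(292), np.int64(131)), (np.int64(555), np.int64(270), np.int64(103)), (np.int64(558), np.int64(268), np.int64(102)), (np.int64(559), np.int64(231), np.int64(55)), (np.int64(564), np.int64(269), np.int64(103)), (np.int64(567), np.int64(269), np.int64(103)), (np.int64(569), np.int64(296), np.int64(137))]
[(np.int64(558), np.int64(201), np.int64(55)), (np.int64(558), np.int64(197), np.int64(54)), (np.int64(558), np.int64(194), np.int64(55)), (np.int64(557), np.int64(189), np.int64(55)), (np.int64(557), np.int64(185), np.int64(55)), (np.int64(557), np.int64(182), np.int64(56)), (np.int64(557), np.int64(178), np.int64(56))]
```

```bash
python3 - <<'E'
from station import env
print(env.finger_overhang,[a for a in dir(env) if not a.startswith('_')])
from h import *
im=load("w3.npz");C=cloud(im,True)
for v in range(244,262,1): print(v,[tuple((C[v,u]*1000).round().astype(int).tolist()) for u in (247,251,258,270,279,290,300,308,312)])
E
```

```text
0.017 ['PlanningError', 'finger_overhang', 'finish_job', 'get_image', 'get_state']
244 [(539, 258, 8), (542, 258, 8), (551, 280, 54), (557, 280, 55), (561, 280, 56), (567, 279, 54), (572, 280, 57), (580, 256, 8), (582, 257, 9)]
245 [(539, 258, 8), (542, 258, 8), (551, 279, 55), (557, 279, 54), (561, 279, 55), (567, 279, 55), (572, 279, 56), (580, 256, 9), (582, 256, 8)]
246 [(539, 257, 9), (542, 257, 8), (551, 278, 54), (557, 279, 55), (561, 279, 55), (567, 278, 55), (572, 278, 54), (580, 255, 9), (582, 255, 8)]
247 [(539, 257, 9), (542, 256, 8), (551, 279, 56), (557, 278, 55), (561, 278, 55), (567, 278, 56), (572, 278, 55), (580, 254, 8), (582, 254, 8)]
248 [(539, 255, 8), (541, 255, 7), (551, 278, 54), (557, 277, 54), (561, 278, 55), (567, 277, 54), (572, 276, 54), (580, 254, 9), (582, 254, 9)]
249 [(539, 255, 9), (542, 255, 9), (551, 277, 55), (557, 277, 55), (561, 277, 55), (567, 277, 55), (572, 276, 55), (564, 350, 204), (582, 253, 9)]
250 [(539, 254, 8), (541, 254, 8), (551, 277, 56), (557, 276, 55), (561, 277, 56), (567, 276, 56), (572, 276, 56), (580, 252, 8), (582, 252, 9)]

[... 899 characters left out ...]
8, 8), (551, 277, 63), (557, 275, 60), (561, 275, 60), (567, 275, 60), (572, 275, 62), (580, 247, 8), (582, 247, 9)]
258 [(538, 248, 9), (541, 248, 9), (551, 277, 64), (557, 274, 60), (561, 274, 60), (567, 274, 60), (571, 275, 63), (580, 246, 8), (582, 246, 8)]
259 [(538, 247, 8), (548, 276, 64), (551, 276, 64), (557, 275, 61), (561, 275, 62), (567, 274, 62), (571, 275, 64), (580, 245, 7), (582, 245, 9)]
260 [(538, 247, 9), (548, 276, 65), (551, 276, 65), (557, 274, 62), (561, 274, 62), (567, 274, 63), (571, 276, 66), (580, 244, 8), (582, 244, 8)]
261 [(538, 246, 9), (548, 277, 67), (551, 276, 66), (557, 275, 63), (561, 274, 63), (567, 273, 62), (571, 276, 68), (575, 275, 66), (582, 244, 8)]
```

```bash
python3 - <<'E'
from h import *
for f,ez in(("w1.npz",.2209),("w2.npz",.1619),("w3.npz",.0398)):
    im=load(f);C=cloud(im,True)
    P=C[245:330,130:430].reshape(-1,3); d=im["position"]-P
    m=(np.linalg.norm(d,axis=1)>.05)&(d[:,2]<.19)&(P[:,1]>.24)&(P[:,1]<.30)
    P=P[m]
    if f=="w3.npz":P=P[P[:,2]>.057]
    for lo in np.arange(P[:,2].min()-.0005,P[:,2].min()+.03,.004):
        Q=P[(P[:,2]>=lo)&(P[:,2]<lo+.004)]
        if len(Q):print(f,"z-eef %.1f mm"%((lo-ez)*1000),len(Q),"x",np.round([Q[:,0].min(),Q[:,0].max()],3),"y",np.round([Q[:,1].min(),Q[:,1].max()],3))
im=load("w2.npz");crop(im,120,230,440,340,2.4,"pics/c9.png")
E
```

```text
w1.npz z-eef 16.2 mm 176 x [0.51  0.618] y [0.255 0.278]
w1.npz z-eef 20.2 mm 319 x [0.507 0.621] y [0.255 0.278]
w1.npz z-eef 24.2 mm 363 x [0.507 0.622] y [0.255 0.278]
w1.npz z-eef 28.2 mm 372 x [0.506 0.622] y [0.255 0.279]
w1.npz z-eef 32.2 mm 414 x [0.506 0.622] y [0.254 0.279]
w1.npz z-eef 36.2 mm 550 x [0.505 0.623] y [0.254 0.279]
w1.npz z-eef 40.2 mm 540 x [0.505 0.624] y [0.255 0.279]
w1.npz z-eef 44.2 mm 518 x [0.505 0.624] y [0.255 0.278]
w2.npz z-eef 15.1 mm 131 x [0.51  0.618] y [0.253 0.276]
w2.npz z-eef 19.1 mm 323 x [0.506 0.621] y [0.253 0.277]
w2.npz z-eef 23.1 mm 349 x [0.506 0.621] y [0.253 0.277]
w2.npz z-eef 27.1 mm 374 x [0.505 0.622] y [0.253 0.277]
w2.npz z-eef 31.1 mm 416 x [0.506 0.622] y [0.253 0.276]
w2.npz z-eef 35.1 mm 529 x [0.505 0.623] y [0.253 0.277]
w2.npz z-eef 39.1 mm 549 x [0.504 0.623] y [0.253 0.277]
w2.npz z-eef 43.1 mm 506 x [0.504 0.623] y [0.253 0.276]
w3.npz z-eef 16.7 mm 103 x [0.55  0.572] y [0.274 0.277]
w3.npz z-eef 20.7 mm 184 x [0.548 0.575] y [0.273 0.277]
w3.npz z-eef 24.7 mm 194 x [0.547 0.575] y [0.273 0.277]
w3.npz z-eef 28.7 mm 254 x [0.547 0.576] y [0.274 0.277]
w3.npz z-eef 32.7 mm 317 x [0.546 0.576] y [0.256 0.277]
w3.npz z-eef 36.7 mm 417 x [0.546 0.576] y [0.256 0.277]
w3.npz z-eef 40.7 mm 374 x [0.545 0.577] y [0.265 0.277]
w3.npz z-eef 44.7 mm 317 x [0.545 0.577] y [0.27  0.277]
```

View pics/c9.png

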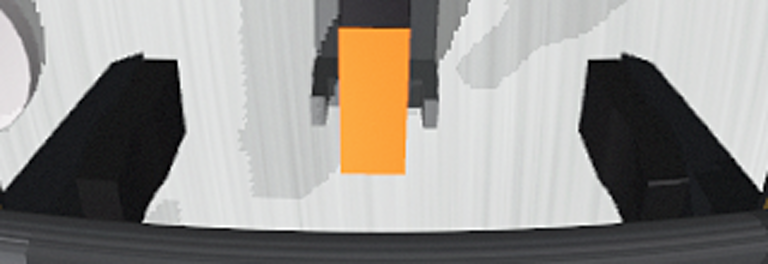

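The hand closed on nothing. The wrist depth shows why: in all three views the fingertips sit about 16.5 mm above the reported TCP height, where the text puts them 17 mm below it. The tips are now just over the bar top at z≈57. The camera's bar height (55 mm) agrees across three views, so I trust the cameras and take fingertip z = eef z + 0.0165. The grasp therefore needs eef z ≈ 0.006. I'll open, then lower carefully while watching the force.

Emit:
drive_tool(moves=[0.5, 0, 0, 0, 0, 0, 0, 0.2, 0, 0, 0, 0, 0, 0, 0, 0, 0, 0, 0, 0, 0, 0, 0, 0, 0, 0, 0, 0, 0, 0, 0, 0, 0, 0, 0], squeeze=20)

```text
time: 5.05
eef_pos: [0.5615, 0.2646, 0.0398]
eef_rot: [74.2, 90.0, -18.4]
force: [0.5, 0.4, 0.2]
grip_width: 0.0381
```

Emit:
drive_tool(moves=[0, 0, 0, 0, 0, 0, 0, 0, 0, 0, 0, 0, 0, 0, 0, 0, 0, 0, 0, 0, 0, 0, 0, 0, 0, 0, 0, 0])

```text
time: 5.45
eef_pos: [0.5615, 0.2647, 0.0398]
eef_rot: [112.9, 90.0, 20.4]
force: [-0.0, -0.2, -0.3]
grip_width: 0.0702
```

```bash
python3 snap.py w4
```

```text
5.5 [0.5615 0.2647 0.0399] x [ 0.  0. -1.] y [ 0.999 -0.045  0.   ] F [-0.5  0.2 -0.2] T [ 0.01 -0.1  -0.01] 0.07416683451327151 cam [0.5643 0.3499 0.204 ] j [-19.1  54.  -18.9  97.1  28.2  33.7 -57.1]
```

View pics/w4.png

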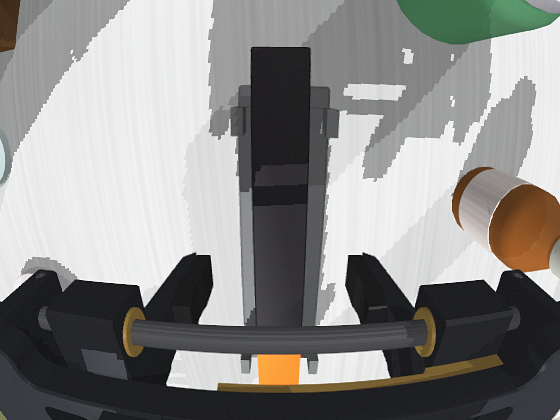

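The bar is undisturbed (end edge still at row 47, columns 251-310), and the fingers straddle it at columns 212 and 348. Lowering now.

Emit:
drive_tool(moves=[0, 0, 0, -0.008, 0, 0, 0, 0, 0, 0, -0.008, 0, 0, 0, 0, 0, 0, -0.006, 0, 0, 0, 0, 0, 0, 0, 0, 0, 0])

```text
time: 5.9
eef_pos: [0.5606, 0.2641, 0.0164]
eef_rot: [-55.0, 89.9, -147.5]
force: [-0.8, 0.5, -0.7]
grip_width: 0.0881
```

Emit:
drive_tool(moves=[0, 0, 0, -0.006, 0, 0, 0, 0, 0, 0, -0.006, 0, 0, 0, 0, 0, 0, 0, 0, 0, 0])

```text
time: 6.2
eef_pos: [0.561, 0.2643, 0.0049]
eef_rot: [-52.3, 89.9, -144.8]
force: [0.3, 0.4, 0.3]
grip_width: 0.0884
```

Emit:
drive_tool(moves=[0.5, 0, 0, 0, 0, 0, 0, 0.6, 0, 0, 0, 0, 0, 0, 0.62, 0, 0, 0, 0, 0, 0, 0.64, 0, 0, 0, 0, 0, 0, 0.66, 0, 0, 0, 0, 0, 0], squeeze=15)

```text
time: 6.7
eef_pos: [0.5616, 0.2646, 0.006]
eef_rot: [113.6, 90.0, 21.0]
force: [0.7, -0.1, -0.5]
grip_width: 0.0506
```

Emit:
drive_tool(moves=[0.68, 0, 0, 0, 0, 0, 0, 0.7, 0, 0, 0, 0, 0, 0, 0.75, 0, 0, 0, 0, 0, 0, 0.8, 0, 0, 0, 0, 0, 0, 0.9, 0, 0, 0, 0, 0, 0])

```text
time: 7.2
eef_pos: [0.5616, 0.2646, 0.0059]
eef_rot: [86.6, 90.0, -6.0]
force: [0.2, 0.2, 0.6]
grip_width: 0.0271
```

The fingers stopped at 27.1 mm, the bar's width. Firming the grip and lifting.

Emit:
drive_tool(moves=[1, 0, 0, 0, 0, 0, 0, 1, 0, 0, 0, 0, 0, 0, 1, 0, 0, 0.004, 0, 0, 0, 1, 0, 0, 0.008, 0, 0, 0, 1, 0, 0, 0.01, 0, 0, 0], squeeze=50)

```text
time: 7.7
eef_pos: [0.5611, 0.2644, 0.0281]
eef_rot: [-55.2, 89.9, -147.8]
force: [0.7, -0.0, -1.6]
grip_width: 0.026
```

Emit:
drive_tool(moves=[1, 0, 0, 0.02, 0, 0, 0, 1, 0, 0, 0.03, 0, 0, 0, 1, 0, 0, 0.02, 0, 0, 0, 1, 0, 0, 0, 0, 0, 0])

```text
time: 8.1
eef_pos: [0.5635, 0.266, 0.1014]
eef_rot: [124.8, 89.6, 32.2]
force: [1.0, 0.3, -3.0]
grip_width: 0.0266
```

```bash
python3 snap.py w5; python3 - <<'E'
from h import *
from station import env
im=load("w5.npz");C=cloud(im,True)
t=env.get_image("top");np.savez("t5.npz",**t);crop(t,150,110,300,230,5,"pics/c10.png")
for v in (60,80,100,130,160,200):
    r=C[v,230:330];m=r[:,2]>.1;print(v,np.round(r[m].min(0),3),np.round(r[m].max(0),3))
E
```

```text
8.15 [0.5625 0.2652 0.0995] x [ 0.003  0.002 -1.   ] y [ 0.999 -0.045  0.003] F [-0.8 -0.3 -3.2] T [-0.05 -0.05  0.01] 0.026694679955112086 cam [0.5654 0.3507 0.266 ] j [-17.7  49.2 -21.5  95.8  25.7  39.8 -55. ]
60 [0.554 0.365 0.15 ] [0.58  0.366 0.153]
80 [0.554 0.358 0.15 ] [0.58  0.359 0.153]
100 [0.553 0.351 0.149] [0.58  0.352 0.153]
130 [0.553 0.34  0.149] [0.579 0.341 0.153]
160 [0.552 0.329 0.15 ] [0.579 0.331 0.152]
200 [0.551 0.314 0.149] [0.578 0.351 0.266]
```

View pics/w5.png

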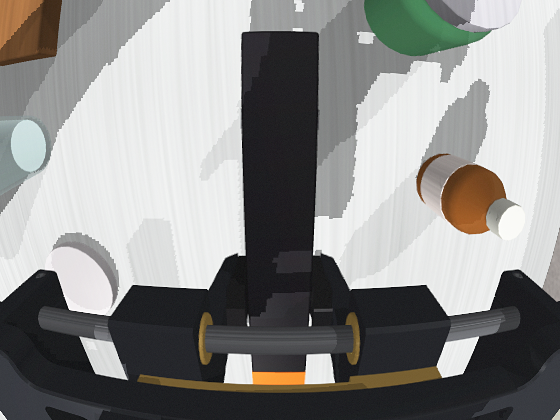

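View pics/c10.png

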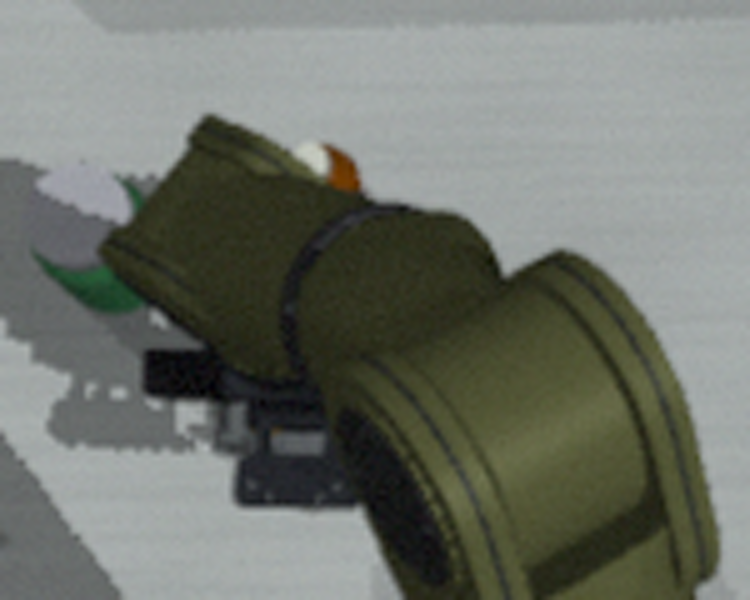

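The bar is lifted level (far-end top z≈0.151), the load on the wrist is 3 N, and the grip is 26.7 mm. The top view shows only the arm hiding it. Now I'll carry it high to a place from which the wrist camera can see the lever beside the bar.

Emit:
drive_tool(moves=[1, 0, -0.02, 0.012, 0, 0, 0, 1, -0.004, -0.04, 0.012, 0, 0, 0, 1, -0.004, -0.045, 0.012, 0, 0, 0, 1, -0.005, -0.045, 0.012, 0, 0, 0, 1, -0.005, -0.045, 0.012, 0, 0, 0])

```text
time: 8.7
eef_pos: [0.5421, 0.0676, 0.1568]
eef_rot: [-69.1, 89.8, -161.7]
force: [1.2, -0.8, -2.5]
grip_width: 0.0265
```

Emit:
drive_tool(moves=[1, -0.005, -0.045, 0, 0, 0, 0, 1, -0.004, -0.045, 0, 0, 0, 0, 1, -0.004, -0.045, 0, 0, 0, 0, 1, -0.004, -0.045, 0, 0, 0, 0, 1, -0.002, -0.04, 0, 0, 0, 0])

```text
time: 9.2
eef_pos: [0.5226, -0.153, 0.1564]
eef_rot: [-84.2, 89.8, -176.9]
force: [0.9, -0.1, -2.3]
grip_width: 0.0267
```

Emit:
drive_tool(moves=[1, 0, -0.03, 0, 0, 0, 0, 1, 0, 0, 0, 0, 0, 0, 1, 0, 0, 0, 0, 0, 0])

```text
time: 9.5
eef_pos: [0.5235, -0.1806, 0.1565]
eef_rot: [-113.2, 89.9, 154.1]
force: [0.6, 0.7, -1.9]
grip_width: 0.0264
```

```bash
python3 snap.py w6
```

```text
9.55 [ 0.5239 -0.1791  0.1569] x [-0.002  0.002 -1.   ] y [ 0.999 -0.044 -0.002] F [ 0.1  0.2 -2.4] T [ 0.02 -0.1   0.03] 0.026563889880331468 cam [ 0.5268 -0.0955  0.3208] j [ 30.7  41.2 -28.  105.1  28.2  40.8 -15.7]
```

View pics/w6.png

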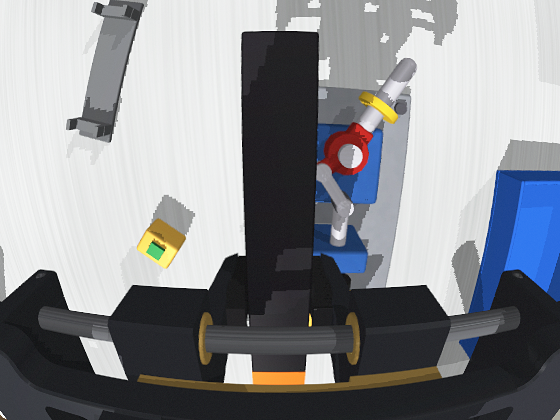

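The wrist picture shows the lever clear of the bar: hub cap at (350,155), collar at (378,106) and stub tip near (409,62). I'll measure here and then from a second place.

```bash
cat > lev.py <<'E'
from h import *
import sys
def lever(f,box):
    im=load(f);C=cloud(im,True);x0,y0,x1,y1=box
    crop(im,*box,6,"pics/"+f[:-4]+"_lev.png")
    sub=C[y0:y1,x0:x1];hsv=cv2.cvtColor(im["pixels"],cv2.COLOR_RGB2HSV)[y0:y1,x0:x1]
    H,S,V=[hsv[...,i] for i in range(3)]
    ym=((H>20)&(H<32)&(S>150)&(V>90)); rm=(((H<6)|(H>172))&(S>150)&(V>60))
    for nm,m in(("yellow",ym),("red",rm)):
        P=sub[m];P=P[(P[:,2]>.02)&(P[:,2]<.12)];print(f,nm,len(P),np.round(np.median(P,0),4),"z95",np.round(np.percentile(P[:,2],97),4))
    # stub: grey, height .05-.075, 
    m=(S<60)&(sub[...,2]>.045)&(sub[...,2]<.085)
    n,l,s,c=cv2.connectedComponentsWithStats(m.astype(np.uint8))
    for i in range(1,n):
        if s[i,4]<20: continue
        P=sub[l==i]
        c0=P.mean(0);u,sv,vt=np.linalg.svd(P[:,:2]-c0[:2]);d=vt[0];t=(P[:,:2]-c0[:2])@d;w=(P[:,:2]-c0[:2])@vt[1]
        print("comp",s[i],"mean",np.round(c0,4),"dir",round(np.degrees(np.arctan2(d[1],d[0])),1),"t",np.round([t.min(),t.max()],4),"w",np.round([w.min(),w.max()],4),"ztop",np.round(np.percentile(P[:,2],95),4),"end",np.round(c0[:2]+d*t.min(),4),np.round(c0[:2]+d*t.max(),4))
if __name__=="__main__": lever(sys.argv[1],[int(a) for a in sys.argv[2:6]])
E
python3 lev.py w6.npz 320 45 430 185
```

```text
w6.npz yellow 468 [ 0.6028 -0.0998  0.0742] z95 0.0786
w6.npz red 1303 [ 0.5776 -0.1307  0.0729] z95 0.0752
comp [ 55  13  42  49 959] mean [ 0.6214 -0.0798  0.0665] dir -127.3 t [-0.0244  0.0227] w [-0.0069  0.0093] ztop 0.0689 end [ 0.6362 -0.0604] [ 0.6077 -0.0978]
comp [ 36  61  28  27 422] mean [ 0.5978 -0.1108  0.0666] dir -129.5 t [-0.009   0.0091] w [-0.0092  0.0068] ztop 0.0691 end [ 0.6035 -0.1039] [ 0.592  -0.1178]
comp [ 18  99  25  24 462] mean [ 0.578  -0.1381  0.081 ] dir -41.1 t [-0.0085  0.0114] w [-0.0087  0.0089] ztop 0.0824 end [ 0.5716 -0.1325] [ 0.5867 -0.1456]
comp [  0 118  18  22 256] mean [ 0.5604 -0.1537  0.0773] dir -66.3 t [-0.0099  0.0102] w [-0.0048  0.006 ] ztop 0.0785 end [ 0.5564 -0.1446] [ 0.5645 -0.163 ]
```

Emit:
drive_tool(moves=[1, 0, 0.03, 0, 0, 0, 0, 1, 0, 0.03, 0, 0, 0, 0, 1, 0, 0, 0, 0, 0, 0, 1, 0, 0, 0, 0, 0, 0])

```text
time: 9.95
eef_pos: [0.5245, -0.1177, 0.1577]
eef_rot: [-148.1, 89.9, 119.6]
force: [-0.7, -0.2, -2.5]
grip_width: 0.0262
```

```bash
python3 snap.py w7;python3 lev.py w7.npz 320 80 440 250
```

```text
10.0 [ 0.5244 -0.1193  0.1576] x [-0.001  0.    -1.   ] y [ 0.999 -0.042 -0.001] F [-0.4 -0.1 -2.9] T [-0.09 -0.06 -0.01] 0.026755830191917407 cam [ 0.5269 -0.0325  0.322 ] j [ 24.3  40.  -27.2 107.9  28.   38.8 -22.1]
w7.npz yellow 334 [ 0.6015 -0.0978  0.0755] z95 0.0788
w7.npz red 1207 [ 0.5765 -0.1283  0.0723] z95 0.0752
comp [  51   53   45   52 1004] mean [ 0.6208 -0.0794  0.0662] dir -127.7 t [-0.0251  0.0228] w [-0.0063  0.0096] ztop 0.0689 end [ 0.6362 -0.0595] [ 0.6069 -0.0974]
comp [ 34 101  26  27 369] mean [ 0.5971 -0.1105  0.0663] dir -125.4 t [-0.0089  0.0089] w [-0.0061  0.0096] ztop 0.069 end [ 0.6023 -0.1032] [ 0.5919 -0.1177]
comp [ 16 140  22  24 410] mean [ 0.5782 -0.1375  0.0805] dir -70.3 t [-0.0082  0.0146] w [-0.0095  0.0088] ztop 0.0825 end [ 0.5755 -0.1298] [ 0.5831 -0.1512]
comp [  0 157  10  13 103] mean [ 0.56   -0.1495  0.0773] dir -63.3 t [-0.0057  0.006 ] w [-0.0035  0.0048] ztop 0.0785 end [ 0.5575 -0.1445] [ 0.5627 -0.1548]
```

View pics/w6_lev.png

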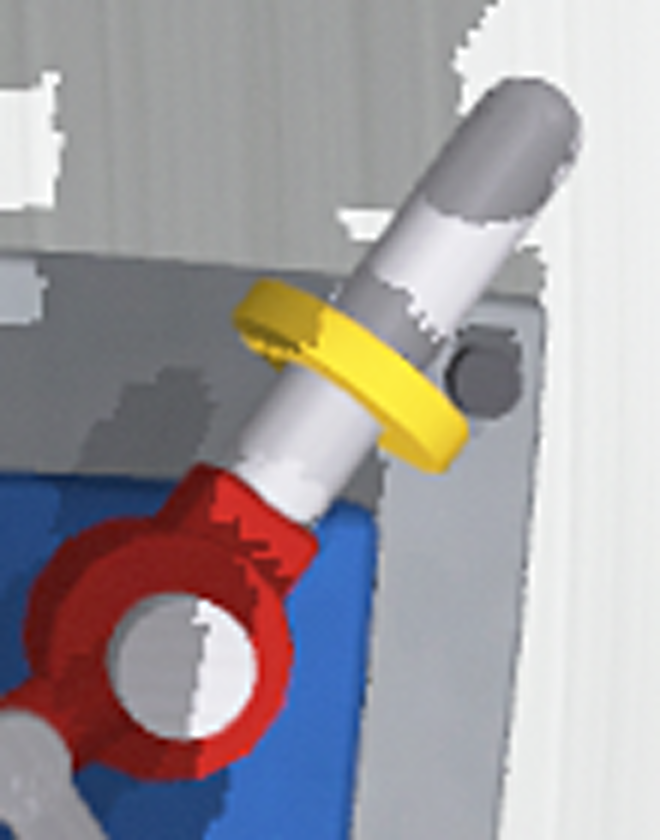

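View pics/w7.png

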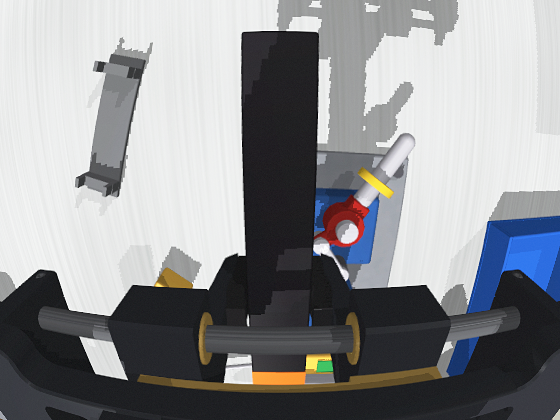

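```bash
cat > stub.py <<'E'
from h import *
def stub(f,box,piv0=(.578,-.138)):
    im=load(f);C=cloud(im,True);x0,y0,x1,y1=box
    sub=C[y0:y1,x0:x1];hsv=cv2.cvtColor(im["pixels"],cv2.COLOR_RGB2HSV)[y0:y1,x0:x1]
    m=((hsv[...,1]<60)&(sub[...,2]>.035)&(sub[...,2]<.085)).astype(np.uint8)
    n,l,s,c=cv2.connectedComponentsWithStats(m);A=[]
    i=1+np.argmax(s[1:,4]);v,u=np.nonzero(l==i)
    P=plane(im,np.c_[u+x0,v+y0],.06,True)[:,:2]
    c0=P.mean(0);d=np.array([np.cos(np.radians(53)),np.sin(np.radians(53))])
    for it in range(3):
        nrm=np.array([-d[1],d[0]]);t=(P-c0)@d;w=(P-c0)@nrm
        b=[];
        for a in np.arange(-.016,.014,.002):
            q=w[(t>=a)&(t<a+.002)]
            if len(q)>6:b.append((a+.001,(q.min()+q.max())/2,q.max()-q.min()))
        b=np.array(b);k=np.polyfit(b[:,0],b[:,1],1);c0=c0+nrm*k[1];d=d+nrm*k[0];d/=np.linalg.norm(d)
    tip=c0+d*((P-c0)@d).max()
    ang=np.degrees(np.arctan2(d[1],d[0]))
    print(f,"angle",round(ang,2),"tip",np.round(tip,4),"diam",np.round(np.median(b[:,2])*1000,1),"pivot(98 back)",np.round(tip-.098*d,4))
    # hub cap circle at z=.082
    V=((hsv[...,1]<60)&(sub[...,2]>.0795)&(sub[...,2]<.088)).astype(np.uint8)
    n,l,s,c=cv2.connectedComponentsWithStats(V);i=1+np.argmax(s[1:,4]);v,u=np.nonzero(l==i)
    Q=plane(im,np.c_[u+x0,v+y0],.082,True)[:,:2];e=cv2.minEnclosingCircle((Q*1000).astype(np.float32));print(" cap",np.round(e[0],1),round(e[1],1), "offset from axis mm",np.round(1000*((np.array(e[0])/1000-c0)@np.array([-d[1],d[0]])),2),"dist to tip",np.round(np.linalg.norm(np.array(e[0])/1000-tip),4))
    return tip,d
if __name__=="__main__":
    stub("w6.npz",(320,45,430,185));stub("w7.npz",(320,80,440,250))
E
python3 stub.py
```

```text
w6.npz angle 52.94 tip [ 0.6384 -0.0603] diam 16.2 pivot(98 back) [ 0.5793 -0.1385]
 cap [ 578.4 -138.2] 9.2 offset from axis mm 0.96 dist to tip 0.0983
w7.npz angle 53.02 tip [ 0.6382 -0.0606] diam 16.9 pivot(98 back) [ 0.5793 -0.1388]
 cap [ 578.4 -137.7] 9.4 offset from axis mm 1.38 dist to tip 0.0976
```

Both views agree: stub axis at about 52.8°, tip at (0.638, -0.0605), diameter 16-17 mm, centre line at about 61 mm, and pivot at (0.579, -0.1385), 98 mm from the tip. I need to turn the bar about -0.608 rad. The pre-insertion hand position is about (0.720, 0.046).

Emit:
drive_tool(moves=[1, 0.02, 0.017, 0, 0, 0, -0.06, 1, 0.028, 0.0235, 0, 0, 0, -0.09, 1, 0.03, 0.025, 0, 0, 0, -0.09, 1, 0.03, 0.025, 0, 0, 0, -0.09, 1, 0.03, 0.025, -0.01, 0, 0, -0.09])

```text
time: 10.5
eef_pos: [0.6645, -0.0047, 0.1486]
eef_rot: [104.6, 89.9, -12.3]
force: [0.2, -0.6, -2.6]
grip_width: 0.0263
```

Emit:
drive_tool(moves=[1, 0.03, 0.025, -0.015, 0, 0, -0.09, 1, 0.02, 0.017, -0.015, 0, 0, -0.068, 1, 0.0076, 0.0075, -0.0176, 0, 0, -0.03, 1, 0, 0, 0, 0, 0, 0, 1, 0, 0, 0, 0, 0, 0])

```text
time: 11.0
eef_pos: [0.7193, 0.0434, 0.0995]
eef_rot: [-17.8, 89.9, -145.2]
force: [0.3, -0.6, -3.0]
grip_width: 0.0264
```

```bash
python3 snap.py w8; cat > bar.py <<'E'
from h import *
import sys
def bar(f,ez):
    im=load(f);C=cloud(im,True);S=C[30:240,225:340].reshape(-1,3)
    S=S[(abs(S[:,2]-ez-.05)<.012)]
    # range image distances
    c,_,_,_=np.linalg.lstsq(np.c_[S[:,:2]-S[:,:2].mean(0),np.ones(len(S))],S[:,2],rcond=None)
    print(f,len(S),"top z mean",np.round(np.mean(S[:,2]),4),"minus eef",np.round(np.mean(S[:,2])-ez,4),"grad",np.round(c[:2],3),"spread",np.round(S[:,:2].mean(0),3))
bar(sys.argv[1],float(sys.argv[2]))
E
python3 bar.py w5.npz .0995; python3 bar.py w6.npz .1569; python3 bar.py w7.npz .1576
```

```text
11.05 [0.7198 0.0429 0.1005] x [-0.    -0.001 -1.   ] y [ 0.794 -0.608  0.001] F [-1.3 -1.  -1.8] T [ 0.01 -0.04 -0.02] 0.02614095784033823 cam [0.7699 0.1117 0.2635] j [  0.1  55.3 -15.7  75.9  16.7  51.  -57.1]
w5.npz 15571 top z mean 0.1511 minus eef 0.0516 grad [0.006 0.003] spread [0.566 0.339]
w6.npz 15582 top z mean 0.2061 minus eef 0.0492 grad [-0.002  0.001] spread [ 0.526 -0.107]
w7.npz 15575 top z mean 0.2073 minus eef 0.0497 grad [-0.     0.001] spread [ 0.527 -0.044]
```

View pics/w8.png

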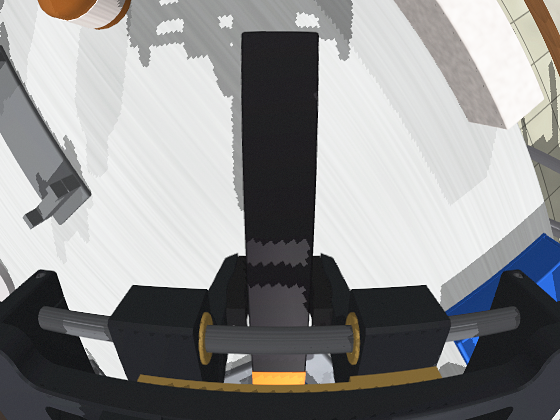

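Emit:
drive_tool(moves=[1, 0, 0.003, -0.025, 0, 0, 0, 1, 0, 0, -0.025, 0, 0, 0, 1, 0, 0, -0.0175, 0, 0, 0, 1, 0, 0, -0.008, 0, 0, 0, 1, 0, 0, 0, 0, 0, 0])

```text
time: 11.55
eef_pos: [0.7195, 0.0467, 0.0241]
eef_rot: [-31.3, 89.9, -158.7]
force: [-0.8, 0.3, -2.1]
grip_width: 0.0264
```

Emit:
drive_tool(moves=[1, 0, 0, 0, 0, 0, 0, 1, 0, 0, 0, 0, 0, 0])

```text
time: 11.75
eef_pos: [0.7213, 0.0477, 0.0263]
eef_rot: [135.1, 89.8, 7.7]
force: [0.3, 0.8, -2.7]
grip_width: 0.0266
```

```bash
python3 snap.py w9; python3 - <<'E'
from h import *
from station import env
s=env.get_image("scene");np.savez("s9.npz",**s);crop(s,170,200,330,320,5,"pics/c11.png")
t=env.get_image("top");np.savez("t9.npz",**t);crop(t,250,120,380,220,6,"pics/c12.png")
st=env.get_state();print(np.round(st["eef_pos"],4))
E
python3 bar.py w9.npz 0.0248
```

```text
11.8 [0.7211 0.0478 0.0261] x [ 0.002  0.    -1.   ] y [ 0.794 -0.608  0.002] F [ 0.5  0.4 -2.1] T [-0.02 -0.03  0.01] 0.026367732676094827 cam [0.7712 0.1157 0.1906] j [ -0.7  60.7 -14.5  77.2  18.2  44.2 -58.5]
[0.7207 0.0478 0.0257]
w9.npz 15536 top z mean 0.0757 minus eef 0.0509 grad [ 0.004 -0.   ] spread [0.764 0.106]
```

View pics/c11.png

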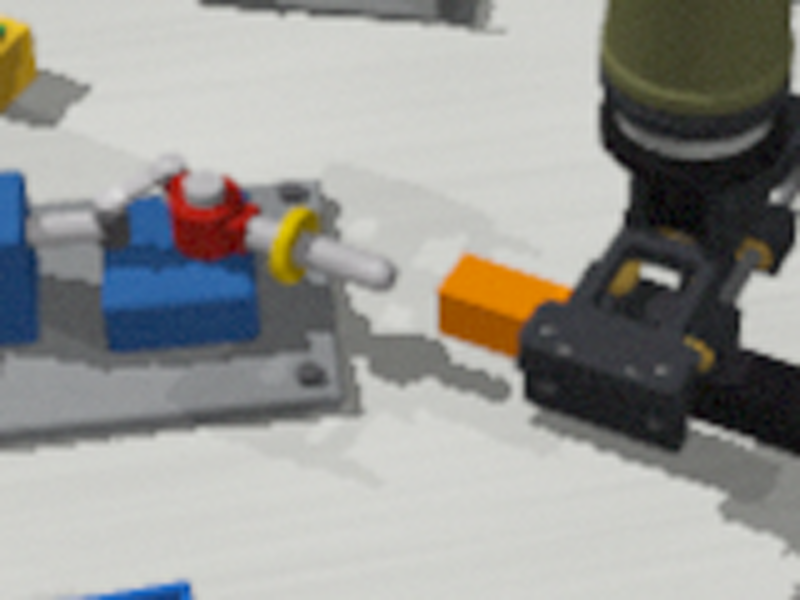

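View pics/c12.png

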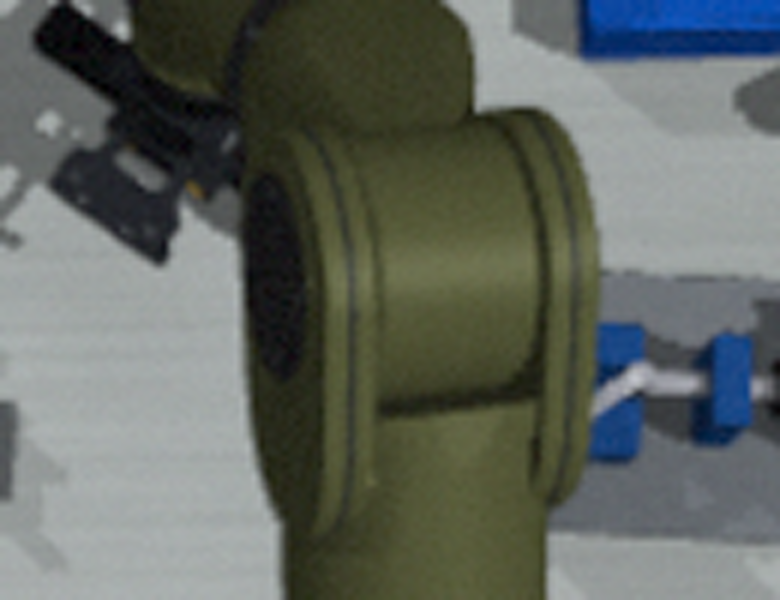

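View pics/w9.png

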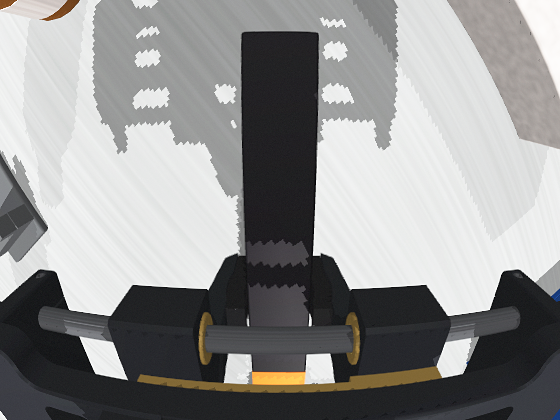

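The scene crop shows the socket mouth at (440,300) facing the stub tip at (393,273), with a gap left between them. I'll check the alignment by projecting both into this view.

```bash
cat > chk.py <<'E'
from h import *
import sys
def proj(im,P):
    c=(np.atleast_2d(P)-im["position"])@rot(im);K=im["camera_matrix"];return np.c_[K[0,0]*c[:,0]/c[:,2]+K[0,2],K[1,1]*c[:,1]/c[:,2]+K[1,2]]
def draw(f,e,ang,out,box,k,tip=(.6383,-.0605),a=52.8,zc=None):
    im=load(f);d=np.array([np.cos(np.radians(a)),np.sin(np.radians(a)),0]);T=np.r_[tip,.0605]
    m=np.array([np.cos(np.radians(ang)),np.sin(np.radians(ang)),0]);n=np.array([-m[1],m[0],0]);z=np.array([0,0,1.])
    M=np.array([e[0],e[1],e[2]+.036])+m*.109
    img=cv2.resize(im["pixels"][box[1]:box[3],box[0]:box[2],::-1],None,fx=k,fy=k,interpolation=cv2.INTER_CUBIC)
    def L(A,B,c):
        p=(proj(im,[A,B])-[box[0],box[1]]+.5)*k-.5
        cv2.line(img,tuple(map(int,p[0].round())),tuple(map(int,p[1].round())),c,1)
    n2=np.array([-d[1],d[0],0])
    for sgn in(1,-1): L(T-.05*d+n2*.008*sgn,T-.008*d+n2*.008*sgn,(255,0,255))
    L(T-.06*d+z*.008,T+z*.008-.008*d,(0,255,255))
    h=.0135
    C=[M+n*h+z*h,M-n*h+z*h,M-n*h-z*h,M+n*h-z*h]
    for i in range(4):L(C[i],C[(i+1)%4],(0,255,0))
    for c in C:L(c,c-.068*m,(255,255,0))
    cv2.imwrite(out,img)
E
python3 - <<'E'
from chk import *
draw("s9.npz",(.7209,.0478,.0259),232.56,"pics/c13.png",(205,225,305,285),8)
E
```

```text
(no output)
```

View pics/c13.png

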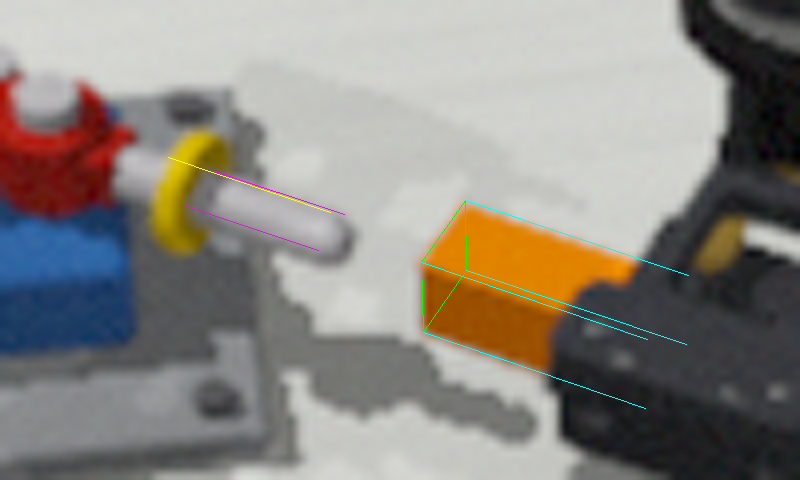

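The prediction matches the image: the mouth outline fits to about 1 px, and the stub axis and bar axis agree within about 0.5 mm laterally. The bar is about 1.3 mm high. Now I'll advance along the stub axis while watching the force.

Emit:
drive_tool(moves=[1, -0.0036, -0.0048, -0.0013, 0, 0, 0, 1, -0.0036, -0.0048, 0, 0, 0, 0, 1, -0.0036, -0.0048, 0, 0, 0, 0, 1, -0.0024, -0.0032, 0, 0, 0, 0, 1, -0.0024, -0.0032, 0, 0, 0, 0])

```text
time: 12.4
eef_pos: [0.7043, 0.0262, 0.0235]
eef_rot: [50.4, 90.0, -77.0]
force: [0.6, -0.1, -2.1]
grip_width: 0.0266
```

```bash
cat > st.py <<'E'
from station import env
import numpy as np
from scipy.spatial.transform import Rotation as R
s=env.get_state();Rt=R.from_euler("xyz",s["eef_rot"],degrees=True).as_matrix()
d=np.array([.6046,.7965,0]);n=np.array([-.7965,.6046,0]);e=np.asarray(s["eef_pos"]);piv=np.array([.579,-.1385,0])
f=np.asarray(s["force"])
print("t",s["time"],"eef",e.round(4),"r_mouth",round((e-piv)@d-.109,4),"lat",round((e-piv)@n,4),"yaw y",round(np.degrees(np.arctan2(Rt[1,1],Rt[0,1])),2),"Fax(out+)",round(f@d,2),"Flat",round(f@n,2),"Fz",round(f[2],2),"T",np.round(s["torque"],2),"w",round(s["grip_width"],4))
E
python3 st.py
```

```text
t 12.4 eef [0.7043 0.0262 0.0235] r_mouth 0.0979 lat -0.0002 yaw y -37.44 Fax(out+) 0.32 Flat -0.52 Fz -2.08 T [-0.06 -0.1  -0.01] w 0.0266
```

Emit:
drive_tool(moves=[1, -0.0012, -0.0016, 0, 0, 0, 0, 1, -0.0012, -0.0016, 0, 0, 0, 0, 1, -0.0012, -0.0016, 0, 0, 0, 0, 1, -0.0012, -0.0016, 0, 0, 0, 0, 1, 0, 0, 0, 0, 0, 0])

```text
time: 12.9
eef_pos: [0.6998, 0.0201, 0.0235]
eef_rot: [82.7, 90.0, -44.8]
force: [-0.9, -0.6, -2.0]
grip_width: 0.0267
```

```bash
python3 st.py; python3 - <<'E'
from h import *
from station import env
s=env.get_image("scene");np.savez("s10.npz",**s);crop(s,205,225,305,285,8,"pics/c14.png")
E
```

```text
t 12.9 eef [0.6998 0.0201 0.0235] r_mouth 0.0903 lat -0.0003 yaw y -37.42 Fax(out+) -1.0 Flat 0.37 Fz -2.03 T [-0.1  -0.1   0.03] w 0.0267
```

View pics/c14.png

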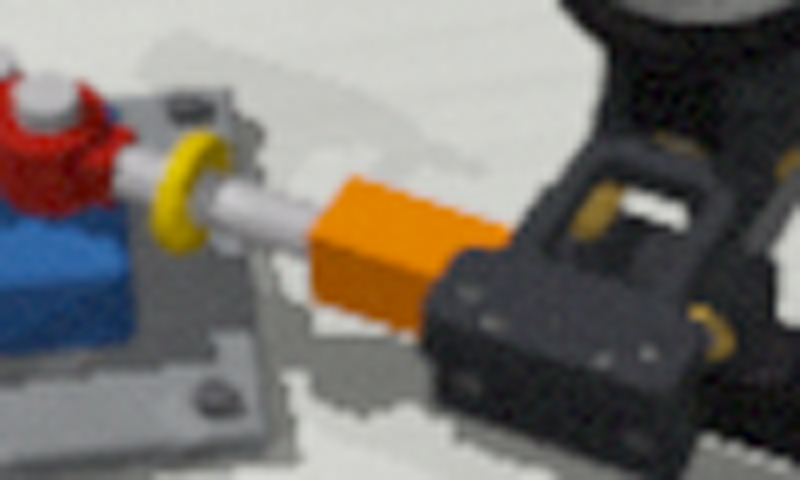

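The stub has entered the socket with no contact force. Advancing towards the collar, slower from 60 mm on.

Emit:
drive_tool(moves=[1, -0.0031, -0.0041, 0, 0, 0, 0, 1, -0.0031, -0.0041, 0, 0, 0, 0, 1, -0.0031, -0.0041, 0, 0, 0, 0, 1, -0.003, -0.004, 0, 0, 0, 0, 1, -0.0018, -0.0024, 0, 0, 0, 0])

```text
time: 13.45
eef_pos: [0.6851, 0.0008, 0.0234]
eef_rot: [-4.2, 90.0, -131.7]
force: [0.1, -0.2, -2.2]
grip_width: 0.0266
```

Emit:
drive_tool(moves=[1, -0.0012, -0.0016, 0, 0, 0, 0, 1, -0.0012, -0.0016, 0, 0, 0, 0, 1, -0.0006, -0.0008, 0, 0, 0, 0, 1, 0, 0, 0, 0, 0, 0])

```text
time: 13.85
eef_pos: [0.6826, -0.0024, 0.0234]
eef_rot: [26.1, 90.0, -101.3]
force: [1.0, -1.1, -2.4]
grip_width: 0.0264
```

```bash
python3 st.py; python3 - <<'E'
from h import *
from station import env
s=env.get_image("scene");np.savez("s11.npz",**s);crop(s,205,225,305,285,8,"pics/c15.png")
E
```

```text
t 13.85 eef [ 0.6826 -0.0024  0.0234] r_mouth 0.062 lat -0.0002 yaw y -37.41 Fax(out+) -0.25 Flat -1.46 Fz -2.41 T [-0.17 -0.13  0.11] w 0.0264
```

View pics/c15.png

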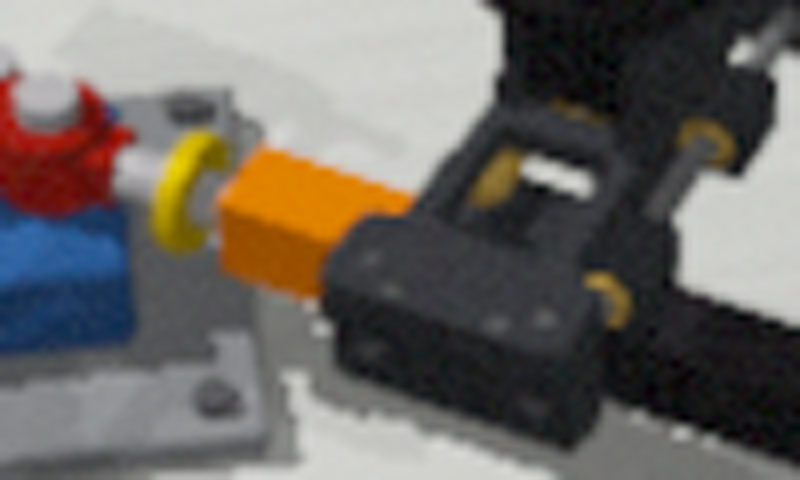

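About 10 mm of bare stub remains before the collar, with only a faint lateral touch. Creeping on.

Emit:
drive_tool(moves=[1, -0.0012, -0.0016, 0, 0, 0, 0, 1, -0.0012, -0.0016, 0, 0, 0, 0, 1, -0.0006, -0.0008, 0, 0, 0, 0, 1, 0, 0, 0, 0, 0, 0])

```text
time: 14.3
eef_pos: [0.6794, -0.0066, 0.0234]
eef_rot: [-6.5, 90.0, -134.0]
force: [0.7, -1.7, -1.9]
grip_width: 0.0267
```

```bash
python3 st.py
```

```text
t 14.3 eef [ 0.6794 -0.0066  0.0234] r_mouth 0.0567 lat -0.0002 yaw y -37.43 Fax(out+) -0.92 Flat -1.58 Fz -1.9 T [-0.18 -0.14  0.1 ] w 0.0267
```

Emit:
drive_tool(moves=[1, -0.0006, -0.0008, 0, 0, 0, 0, 1, -0.0006, -0.0008, 0, 0, 0, 0, 1, 0, 0, 0, 0, 0, 0])

```text
time: 14.6
eef_pos: [0.6783, -0.0081, 0.0234]
eef_rot: [16.1, 90.0, -111.3]
force: [1.4, -0.9, -3.0]
grip_width: 0.0261
```

```bash
python3 st.py
```

```text
t 14.6 eef [ 0.6783 -0.0081  0.0234] r_mouth 0.055 lat -0.0002 yaw y -37.42 Fax(out+) 0.14 Flat -1.63 Fz -2.98 T [-0.04 -0.19  0.07] w 0.0261
```

Emit:
drive_tool(moves=[1, -0.0003, -0.0011, 0, 0, 0, 0, 1, -0.0006, -0.0008, 0, 0, 0, 0, 1, 0, 0, 0, 0, 0, 0])

```text
time: 14.9
eef_pos: [0.6771, -0.01, 0.0233]
eef_rot: [-33.5, 90.0, -161.0]
force: [0.4, -0.7, -3.1]
grip_width: 0.0265
```

```bash
python3 st.py
```

```text
t 14.9 eef [ 0.6771 -0.01    0.0233] r_mouth 0.0526 lat -0.0004 yaw y -37.43 Fax(out+) -0.31 Flat -0.68 Fz -3.05 T [-0.05 -0.07  0.03] w 0.0265
```

Emit:
drive_tool(moves=[1, -0.0006, -0.0008, 0, 0, 0, 0, 1, -0.0006, -0.0008, 0, 0, 0, 0, 1, 0, 0, 0, 0, 0, 0])

```text
time: 15.2
eef_pos: [0.676, -0.0116, 0.0234]
eef_rot: [-24.5, 90.0, -152.0]
force: [0.4, -0.8, -2.1]
grip_width: 0.0265
```

```bash
python3 st.py
```

```text
t 15.2 eef [ 0.676  -0.0116  0.0234] r_mouth 0.0507 lat -0.0006 yaw y -37.43 Fax(out+) -0.46 Flat -0.79 Fz -2.14 T [-0.04 -0.09  0.02] w 0.0265
```

Emit:
drive_tool(moves=[1, -0.0006, -0.0008, 0, 0, 0, 0, 1, 0, 0, 0, 0, 0, 0])

```text
time: 15.4
eef_pos: [0.6759, -0.0118, 0.0235]
eef_rot: [177.3, 90.0, 49.9]
force: [1.0, 0.5, -3.1]
grip_width: 0.0263
```

```bash
python3 st.py
```

```text
t 15.4 eef [ 0.6759 -0.0118  0.0235] r_mouth 0.0505 lat -0.0005 yaw y -37.4 Fax(out+) 1.06 Flat -0.51 Fz -3.05 T [ 0.1  -0.07 -0.01] w 0.0263
```

Emit:
drive_tool(moves=[1, -0.0006, -0.0008, 0, 0, 0, 0, 1, 0, 0, 0, 0, 0, 0])

```text
time: 15.6
eef_pos: [0.6757, -0.0119, 0.0237]
eef_rot: [172.4, 89.9, 45.0]
force: [1.4, 2.3, -2.8]
grip_width: 0.0265
```

```bash
python3 st.py
```

```text
t 15.6 eef [ 0.6757 -0.0119  0.0237] r_mouth 0.0503 lat -0.0005 yaw y -37.39 Fax(out+) 2.68 Flat 0.29 Fz -2.83 T [ 0.46 -0.28  0.01] w 0.0265
```

Emit:
drive_tool(moves=[1, -0.0006, -0.0008, 0, 0, 0, 0, 1, 0, 0, 0, 0, 0, 0])

```text
time: 15.8
eef_pos: [0.6755, -0.0122, 0.0238]
eef_rot: [170.8, 89.8, 43.5]
force: [2.3, 4.0, -2.8]
grip_width: 0.026
```

```bash
python3 st.py
```

```text
t 15.8 eef [ 0.6755 -0.0122  0.0238] r_mouth 0.05 lat -0.0005 yaw y -37.37 Fax(out+) 4.61 Flat 0.58 Fz -2.82 T [ 0.81 -0.58 -0.01] w 0.026
```

Contact with the collar is felt at a mouth radius of about 50.5 mm. The force rises about 1.9 N per mm of command, so about 2 mm more is needed.

Emit:
drive_tool(moves=[1, -0.0006, -0.0008, 0, 0, 0, 0, 1, -0.0003, -0.0004, 0, 0, 0, 0, 1, 0, 0, 0, 0, 0, 0])

```text
time: 16.1
eef_pos: [0.6753, -0.0123, 0.024]
eef_rot: [170.1, 89.7, 42.7]
force: [3.7, 5.7, -3.5]
grip_width: 0.0265
```

```bash
python3 st.py
```

```text
t 16.1 eef [ 0.6753 -0.0123  0.024 ] r_mouth 0.0498 lat -0.0004 yaw y -37.34 Fax(out+) 6.8 Flat 0.5 Fz -3.49 T [ 1.23 -0.81  0.05] w 0.0265
```

Emit:
drive_tool(moves=[1, -0.0004, -0.0005, 0, 0, 0, 0, 1, 0, 0, 0, 0, 0, 0, 1, 0, 0, 0, 0, 0, 0])

```text
time: 16.4
eef_pos: [0.6753, -0.0124, 0.0241]
eef_rot: [169.4, 89.7, 42.1]
force: [4.6, 7.6, -4.2]
grip_width: 0.0265
```

```bash
python3 st.py
```

```text
t 16.4 eef [ 0.6753 -0.0124  0.0241] r_mouth 0.0496 lat -0.0004 yaw y -37.33 Fax(out+) 8.83 Flat 0.92 Fz -4.2 T [ 1.28 -0.91  0.03] w 0.0265
```

About 8.5 N on the collar (mouth at 49.6 mm), which is the light bearing wanted. Now easing the push.

Emit:
drive_tool(moves=[1, 0.0012, 0.0016, 0, 0, 0, 0, 1, 0.0009, 0.0012, 0, 0, 0, 0, 1, 0, 0, 0, 0, 0, 0])

```text
time: 16.7
eef_pos: [0.6755, -0.0122, 0.0234]
eef_rot: [172.5, 90.0, 45.1]
force: [3.2, 3.6, -3.3]
grip_width: 0.0267
```

```bash
python3 st.py; cat > arc.py <<'E'
import sys,numpy as np
P=np.array([.579,-.1384]);C0=np.array([float(sys.argv[1]),float(sys.argv[2])])
a=[float(x) for x in sys.argv[3:]]
def rot(t):return np.array([[np.cos(t),-np.sin(t)],[np.sin(t),np.cos(t)]])
for s,e in zip(a[:-1],a[1:]): print(round(e-s,4),np.round((rot(e)-rot(s))@(C0-P),4))
E
python3 arc.py 0.6757 -0.0118 0 .05 .1 .15 .2 .25 .3 .35 .4 .45 .5 .55 .6 .65 .7 .75 .8 .85 .9 .95 1.0 1.04 1.08 1.12
```

```text
t 16.7 eef [ 0.6755 -0.0122  0.0234] r_mouth 0.0499 lat -0.0005 yaw y -37.4 Fax(out+) 4.77 Flat -0.36 Fz -3.28 T [ 0.74 -0.47 -0.04] w 0.0267
0.05 [-0.0064  0.0047]
0.05 [-0.0067  0.0043]
0.05 [-0.0069  0.004 ]
0.05 [-0.0071  0.0037]
0.05 [-0.0072  0.0033]
0.05 [-0.0074  0.0029]
0.05 [-0.0075  0.0026]
0.05 [-0.0077  0.0022]
0.05 [-0.0078  0.0018]
0.05 [-0.0078  0.0014]
0.05 [-0.0079  0.001 ]
0.05 [-0.0079  0.0006]
0.05 [-0.008   0.0002]
0.05 [-0.008  -0.0002]
0.05 [-0.0079 -0.0006]
0.05 [-0.0079 -0.001 ]
0.05 [-0.0078 -0.0014]
0.05 [-0.0078 -0.0018]
0.05 [-0.0077 -0.0021]
0.05 [-0.0076 -0.0025]
0.04 [-0.0059 -0.0023]
0.04 [-0.0058 -0.0025]
0.04 [-0.0057 -0.0028]
```

Emit:
drive_tool(moves=[1, 0.0012, 0.0016, 0, 0, 0, 0, 1, 0, 0, 0, 0, 0, 0])

```text
time: 16.9
eef_pos: [0.6758, -0.0121, 0.0232]
eef_rot: [-8.6, 89.9, -136.1]
force: [-0.3, 1.3, -3.2]
grip_width: 0.0263
```

```bash
python3 st.py
```

```text
t 16.9 eef [ 0.6758 -0.0121  0.0232] r_mouth 0.0502 lat -0.0007 yaw y -37.44 Fax(out+) 0.87 Flat 1.02 Fz -3.23 T [ 0.31 -0.25  0.05] w 0.0263
```

Emit:
drive_tool(moves=[1, -0.0032, 0.0024, 0, 0, 0, 0.025, 1, -0.0065, 0.0045, 0, 0, 0, 0.05, 1, -0.0067, 0.0042, 0, 0, 0, 0.05], squeeze=60)

```text
time: 17.2
eef_pos: [0.6607, -0.002, 0.0237]
eef_rot: [69.1, 89.8, -50.9]
force: [5.6, -5.4, -4.1]
grip_width: 0.0263
```

```bash
cat > sw.py <<'E'
from station import env
import numpy as np
from scipy.spatial.transform import Rotation as R
s=env.get_state();Rt=R.from_euler("xyz",s["eef_rot"],degrees=True).as_matrix()
e=np.asarray(s["eef_pos"]);v=e[:2]-[.579,-.1384];r=np.linalg.norm(v);th=np.arctan2(v[1],v[0]);d=v/r;n=np.array([-d[1],d[0]]);f=np.asarray(s["force"])
print("t",s["time"],"eef",e.round(4),"r",round(r,4),"theta-52.6deg",round(th-np.radians(52.6),3),"yaw turn",round(np.radians(np.degrees(np.arctan2(Rt[1,1],Rt[0,1]))+37.4),3),"Frad",round(f[:2]@d,2),"Ftan",round(f[:2]@n,2),"Fz",round(f[2],2),"T",np.round(s["torque"],2),"w",round(s["grip_width"],4),"tilt",np.round(Rt[:2,0],3))
E
python3 sw.py
```

```text
t 17.2 eef [ 0.6607 -0.002   0.0237] r 0.159 theta-52.6deg 0.113 yaw turn 0.128 Frad -1.75 Ftan -7.55 Fz -4.13 T [-0.75 -1.08  0.26] w 0.0263 tilt [ 0.002 -0.003]
```

The swing has begun: 7.6 N against the tangential push and no push on the collar. Continuing along the arc.

Emit:
drive_tool(moves=[1, -0.0069, 0.0039, 0, 0, 0, 0.05, 1, -0.0071, 0.0035, 0, 0, 0, 0.05, 1, -0.0073, 0.0031, 0, 0, 0, 0.05])

```text
time: 17.5
eef_pos: [0.6421, 0.0075, 0.0243]
eef_rot: [87.1, 89.5, -24.4]
force: [10.0, -6.5, -6.4]
grip_width: 0.0265
```

```bash
python3 sw.py
```

```text
t 17.5 eef [0.6421 0.0075 0.0243] r 0.1589 theta-52.6deg 0.244 yaw turn 0.279 Frad -2.03 Ftan -11.74 Fz -6.44 T [-1.03 -2.07  0.38] w 0.0265 tilt [ 0.008 -0.003]
```

Emit:
drive_tool(moves=[1, -0.0074, 0.0028, 0, 0, 0, 0.05, 1, -0.0076, 0.0024, 0, 0, 0, 0.05, 1, -0.0077, 0.002, 0, 0, 0, 0.05])

```text
time: 17.8
eef_pos: [0.6217, 0.0147, 0.0248]
eef_rot: [90.4, 89.3, -12.5]
force: [13.0, -6.8, -6.3]
grip_width: 0.0266
```

```bash
python3 sw.py
```

```text
t 17.8 eef [0.6217 0.0147 0.0248] r 0.1589 theta-52.6deg 0.381 yaw turn 0.428 Frad -3.04 Ftan -14.31 Fz -6.27 T [-1.   -2.6   0.38] w 0.0266 tilt [ 0.012 -0.003]
```

Emit:
drive_tool(moves=[1, -0.0078, 0.0016, 0, 0, 0, 0.05, 1, -0.0079, 0.0012, 0, 0, 0, 0.05, 1, -0.0079, 0.0008, 0, 0, 0, 0.05])

```text
time: 18.1
eef_pos: [0.5989, 0.0192, 0.0248]
eef_rot: [89.9, 89.3, -4.4]
force: [13.9, -4.7, -7.1]
grip_width: 0.0264
```

```bash
python3 sw.py
```

```text
t 18.1 eef [0.5989 0.0192 0.0248] r 0.1588 theta-52.6deg 0.527 yaw turn 0.578 Frad -2.95 Ftan -14.41 Fz -7.12 T [-0.73 -2.75  0.25] w 0.0264 tilt [ 0.013 -0.001]
```

Emit:
drive_tool(moves=[1, -0.008, 0.0004, 0, 0, 0, 0.05, 1, -0.008, 0, 0, 0, 0, 0.05, 1, -0.008, -0.0004, 0, 0, 0, 0.05])

```text
time: 18.4
eef_pos: [0.5747, 0.0204, 0.0248]
eef_rot: [88.2, 89.3, 2.5]
force: [12.7, -3.1, -7.0]
grip_width: 0.0267
```

```bash
python3 sw.py
```

```text
t 18.4 eef [0.5747 0.0204 0.0248] r 0.1588 theta-52.6deg 0.68 yaw turn 0.728 Frad -3.46 Ftan -12.66 Fz -7.04 T [-0.5  -2.6   0.28] w 0.0267 tilt [0.012 0.001]
```

Emit:
drive_tool(moves=[1, -0.0079, -0.0008, 0, 0, 0, 0.05, 1, -0.0079, -0.0012, 0, 0, 0, 0.05, 1, -0.0078, -0.0016, 0, 0, 0, 0.05])

```text
time: 18.7
eef_pos: [0.5498, 0.0178, 0.0247]
eef_rot: [85.8, 89.4, 8.8]
force: [9.5, -0.4, -5.0]
grip_width: 0.0266
```

```bash
python3 sw.py
```

```text
t 18.7 eef [0.5498 0.0178 0.0247] r 0.1589 theta-52.6deg 0.837 yaw turn 0.88 Frad -2.14 Ftan -9.23 Fz -5.02 T [-0.05 -2.05  0.41] w 0.0266 tilt [0.01  0.002]
```

Emit:
drive_tool(moves=[1, -0.0062, -0.0015, 0, 0, 0, 0.04, 1, -0.0061, -0.0018, 0, 0, 0, 0.04, 1, -0.003, -0.001, 0, 0, 0, 0.02])

```text
time: 19.0
eef_pos: [0.5314, 0.0142, 0.0242]
eef_rot: [90.0, 89.7, 18.7]
force: [5.0, 1.8, -3.9]
grip_width: 0.0263
```

```bash
python3 sw.py
```

```text
t 19.0 eef [0.5314 0.0142 0.0242] r 0.1599 theta-52.6deg 0.955 yaw turn 0.98 Frad 0.25 Ftan -5.36 Fz -3.94 T [ 0.13 -0.89  0.3 ] w 0.0263 tilt [0.004 0.002]
```

Emit:
drive_tool(moves=[1, -0.003, -0.0011, 0, 0, 0, 0.02, 1, -0.0029, -0.0011, 0, 0, 0, 0.02, 1, 0, 0, 0, 0, 0, 0])

```text
time: 19.3
eef_pos: [0.5214, 0.0103, 0.0232]
eef_rot: [-85.4, 89.8, -154.6]
force: [-0.1, -0.3, -3.7]
grip_width: 0.0266
```

```bash
python3 sw.py
```

```text
t 19.3 eef [0.5214 0.0103 0.0232] r 0.1595 theta-52.6deg 1.022 yaw turn 1.015 Frad -0.22 Ftan 0.19 Fz -3.7 T [-0.02 -0.12 -0.01] w 0.0266 tilt [-0.004 -0.002]
```

The force has fallen to nothing, so it is at or past the dead point. Small steps on to the stop.

Emit:
drive_tool(moves=[1, -0.0029, -0.0012, 0, 0, 0, 0.02, 1, 0, 0, 0, 0, 0, 0])

```text
time: 19.5
eef_pos: [0.5196, 0.0094, 0.0232]
eef_rot: [-86.0, 89.9, -154.1]
force: [0.6, 0.4, -2.2]
grip_width: 0.0263
```

```bash
python3 sw.py; python3 - <<'E'
from h import *
from station import env
s=env.get_image("scene");np.savez("s20.npz",**s);crop(s,110,200,310,320,4,"pics/c20.png")
E
```

```text
t 19.5 eef [0.5196 0.0094 0.0232] r 0.1593 theta-52.6deg 1.035 yaw turn 1.035 Frad 0.14 Ftan -0.73 Fz -2.21 T [-0.02 -0.1  -0.01] w 0.0263 tilt [-0.002 -0.001]
```

Emit:
drive_tool(moves=[1, -0.0029, -0.0012, 0, 0, 0, 0.02, 1, 0, 0, 0, 0, 0, 0])

```text
time: 19.75
eef_pos: [0.5173, 0.0085, 0.0234]
eef_rot: [-85.0, 89.9, -151.9]
force: [1.0, -0.1, -2.9]
grip_width: 0.0262
```

```bash
python3 sw.py
```

```text
t 19.75 eef [0.5173 0.0085 0.0234] r 0.1593 theta-52.6deg 1.051 yaw turn 1.055 Frad -0.46 Ftan -0.84 Fz -2.92 T [ 0.02 -0.05 -0.03] w 0.0262 tilt [-0.001 -0.   ]
```

View pics/c20.png

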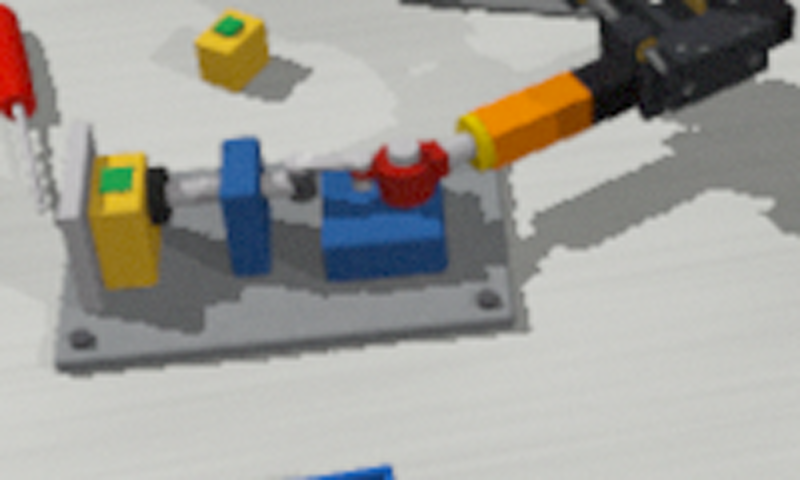

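The scene shows the plunger head (158,195) against the resin block and the lever nearly in line. One or two more small steps to feel the stop lightly.

Emit:
drive_tool(moves=[1, -0.0029, -0.0013, 0, 0, 0, 0.02, 1, 0, 0, 0, 0, 0, 0])

```text
time: 19.95
eef_pos: [0.5152, 0.0077, 0.0235]
eef_rot: [99.6, 89.9, 33.9]
force: [0.6, -0.6, -2.6]
grip_width: 0.0265
```

```bash
python3 sw.py
```

```text
t 19.95 eef [0.5152 0.0077 0.0235] r 0.1594 theta-52.6deg 1.064 yaw turn 1.076 Frad -0.73 Ftan -0.3 Fz -2.63 T [ 0.   -0.2   0.05] w 0.0265 tilt [0.001 0.001]
```

Emit:
drive_tool(moves=[1, -0.0022, -0.001, 0, 0, 0, 0.01, 1, 0, 0, 0, 0, 0, 0])

```text
time: 20.15
eef_pos: [0.5143, 0.0072, 0.0237]
eef_rot: [90.0, 89.8, 24.8]
force: [3.6, 0.1, -4.0]
grip_width: 0.0266
```

```bash
python3 sw.py
```

```text
t 20.15 eef [0.5143 0.0072 0.0237] r 0.1593 theta-52.6deg 1.071 yaw turn 1.086 Frad -1.38 Ftan -3.34 Fz -3.95 T [ 0.14 -0.82  0.3 ] w 0.0266 tilt [0.003 0.001]
```

The stop is felt lightly at about 3.3 N (0.5 N m). Backing the bar off to the neutral place within its play.

Emit:
drive_tool(moves=[1, 0.0025, 0.0011, 0, 0, 0, -0.017, 1, 0.0026, 0.0011, 0, 0, 0, -0.018, 1, 0, 0, 0, 0, 0, 0])

```text
time: 20.45
eef_pos: [0.5174, 0.0085, 0.0233]
eef_rot: [-85.0, 89.9, -152.4]
force: [-0.5, -0.0, -2.9]
grip_width: 0.0265
```

```bash
python3 sw.py
```

```text
t 20.45 eef [0.5174 0.0085 0.0233] r 0.1593 theta-52.6deg 1.05 yaw turn 1.048 Frad 0.15 Ftan 0.45 Fz -2.85 T [-0.02 -0.11  0.  ] w 0.0265 tilt [-0.001 -0.001]
```

Neutral, with no force. Drawing the bar off along the stub's axis, outward (-0.38, 0.925).

Emit:
drive_tool(moves=[1, -0.0015, 0.0037, 0, 0, 0, 0, 1, -0.0023, 0.0055, 0, 0, 0, 0, 1, -0.0023, 0.0055, 0, 0, 0, 0, 1, -0.0023, 0.0055, 0, 0, 0, 0])

```text
time: 20.85
eef_pos: [0.509, 0.0297, 0.0234]
eef_rot: [-135.5, 90.0, 157.3]
force: [-0.3, 0.4, -2.8]
grip_width: 0.0264
```

```bash
python3 sw.py
```

```text
t 20.85 eef [0.509  0.0297 0.0234] r 0.1821 theta-52.6deg 1.048 yaw turn 1.05 Frad 0.47 Ftan 0.18 Fz -2.78 T [ 0.02 -0.11 -0.05] w 0.0264 tilt [-0.  0.]
```

Emit:
drive_tool(moves=[1, -0.003, 0.0074, 0, 0, 0, 0, 1, -0.003, 0.0074, 0, 0, 0, 0, 1, -0.003, 0.0074, 0, 0, 0, 0, 1, -0.003, 0.0074, 0, 0, 0, 0, 1, -0.003, 0.0074, 0, 0, 0, 0])

```text
time: 21.35
eef_pos: [0.4943, 0.0667, 0.0235]
eef_rot: [115.1, 90.0, 47.9]
force: [-1.2, 0.1, -2.6]
grip_width: 0.0267
```

```bash
python3 sw.py
```

```text
t 21.35 eef [0.4943 0.0667 0.0235] r 0.2219 theta-52.6deg 1.045 yaw turn 1.05 Frad 0.5 Ftan 1.08 Fz -2.57 T [-0.07 -0.06 -0.01] w 0.0267 tilt [0. 0.]
```

Emit:
drive_tool(moves=[1, -0.004, 0.01, 0, 0, 0, 0, 1, -0.003, 0.007, 0.005, 0, 0, 0, 1, 0, 0, 0.03, 0, 0, 0, 1, 0, 0, 0.03, 0, 0, 0, 1, 0, 0, 0.02, 0, 0, 0])

```text
time: 21.85
eef_pos: [0.4875, 0.0835, 0.1103]
eef_rot: [87.4, 89.9, 20.2]
force: [0.6, 0.4, -2.2]
grip_width: 0.0264
```

```bash
python3 snap.py w20; python3 - <<'E'
from h import *
from station import env
s=env.get_image("scene");np.savez("s21.npz",**s);crop(s,110,180,310,320,4,"pics/c21.png")
E
```

```text
21.9 [0.489  0.0838 0.1125] x [ 0.005  0.001 -1.   ] y [0.922 0.387 0.005] F [0.5 0.1 0.6] T [ 0.02 -0.17  0.02] 0.026382612879198537 cam [0.4537 0.1622 0.2745] j [  1.4  42.1 -26.7 117.1  38.2  29.2 -30.8]
```

View pics/c21.png

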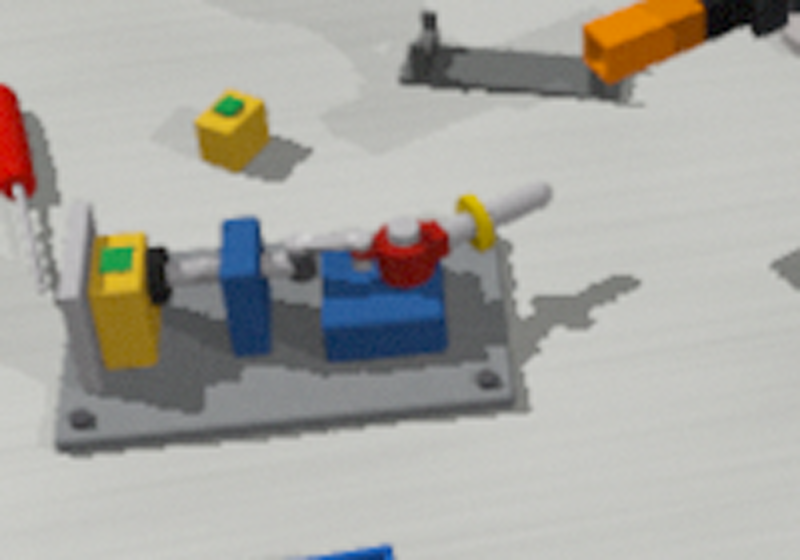

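The scene shows the lever still locked with the stub free (545,190) and the plunger on the block. The bar is clear of it. Checking for slip in the hand, then going back over the rest.

Emit:
drive_tool(moves=[1, 0.012, 0.03, 0, 0, 0, -0.08, 1, 0.016, 0.039, 0, 0, 0, -0.09, 1, 0.016, 0.039, 0, 0, 0, -0.09, 1, 0.016, 0.039, 0, 0, 0, -0.09, 1, 0.0131, 0.034, 0, 0, 0, -0.0925])

```text
time: 22.45
eef_pos: [0.5604, 0.2661, 0.107]
eef_rot: [-53.0, 89.9, -145.8]
force: [1.1, 0.4, -2.5]
grip_width: 0.0264
```

Emit:
drive_tool(moves=[1, 0, 0, 0, 0, 0, 0, 1, 0, 0, 0, 0, 0, 0, 1, 0, 0, 0, 0, 0, 0])

```text
time: 22.75
eef_pos: [0.5597, 0.2619, 0.1072]
eef_rot: [-28.1, 89.8, -120.7]
force: [0.4, 0.6, -2.2]
grip_width: 0.0263
```

```bash
python3 snap.py w21; python3 - <<'E'
from h import *
for f in("w5.npz","w9.npz","w20.npz","w21.npz"):
    im=load(f);g=cv2.cvtColor(im["pixels"],cv2.COLOR_RGB2GRAY).astype(int)
    print(f,[int(np.argmax(g[10:60,u]<60))+10 for u in(255,280,305)],[(int(225+np.nonzero(g[v,225:335]<60)[0].min()),int(225+np.nonzero(g[v,225:335]<60)[0].max())) for v in (50,100,150)])
E
```

```text
22.8 [0.56   0.2618 0.1075] x [-0.002 -0.003 -1.   ] y [ 0.999 -0.046 -0.001] F [ 0.2  0.6 -2.7] T [-0.03 -0.15 -0.01] 0.026455476212075196 cam [0.5629 0.3478 0.2711] j [-17.6  48.4 -21.4  95.9  24.9  40.7 -54.3]
w5.npz [32, 31, 32] [(242, 317), (242, 317), (242, 316)]
w9.npz [32, 32, 32] [(241, 317), (242, 317), (242, 315)]
w20.npz [32, 31, 32] [(242, 317), (242, 317), (243, 315)]
w21.npz [32, 31, 32] [(242, 317), (242, 318), (242, 316)]
```

View pics/w21.png

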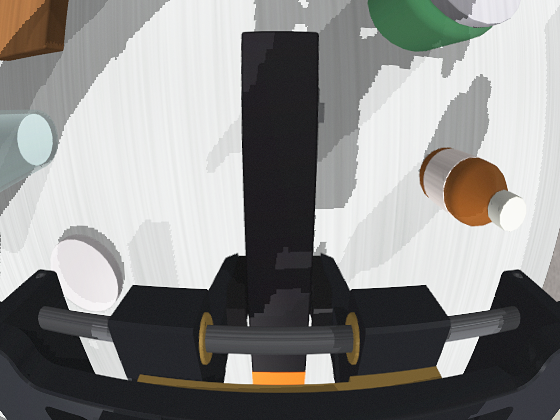

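No slip: the bar's end has stayed at the same wrist-camera pixels throughout. Correcting 1.5 and 2.7 mm and descending.

Emit:
drive_tool(moves=[1, 0.0015, 0.0026, -0.02, 0, 0, 0, 1, 0, 0, -0.025, 0, 0, 0, 1, 0, 0, -0.02, 0, 0, 0, 1, 0, 0, -0.012, 0, 0, 0, 1, 0, 0, 0, 0, 0, 0])

```text
time: 23.3
eef_pos: [0.561, 0.2647, 0.0298]
eef_rot: [-46.9, 89.8, -139.6]
force: [-0.9, 0.7, -3.0]
grip_width: 0.0263
```

Emit:
drive_tool(moves=[1, 0, 0, 0, 0, 0, 0, 1, 0, 0, 0, 0, 0, 0])

```text
time: 23.5
eef_pos: [0.563, 0.2668, 0.0326]
eef_rot: [123.5, 89.9, 30.8]
force: [0.1, 0.8, -1.8]
grip_width: 0.0265
```

```bash
python3 snap.py w22; python3 - <<'E'
from h import *
from station import env
s=env.get_image("scene");np.savez("s22.npz",**s);crop(s,310,180,440,260,6,"pics/c22.png")
E
```

```text
23.55 [0.5629 0.2669 0.0326] x [ 0.002  0.001 -1.   ] y [ 0.999 -0.046  0.002] F [ 0.3 -0.4 -2.4] T [-0.02 -0.11  0.  ] 0.0267301469772199 cam [0.5655 0.352  0.1969] j [-19.6  54.7 -18.2  96.9  28.   32.9 -57.1]
```

View pics/w22.png

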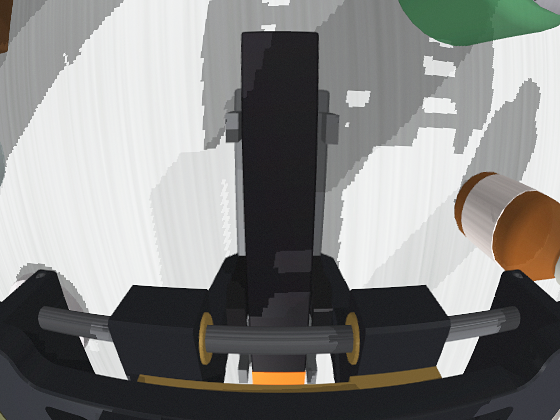

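View pics/c22.png

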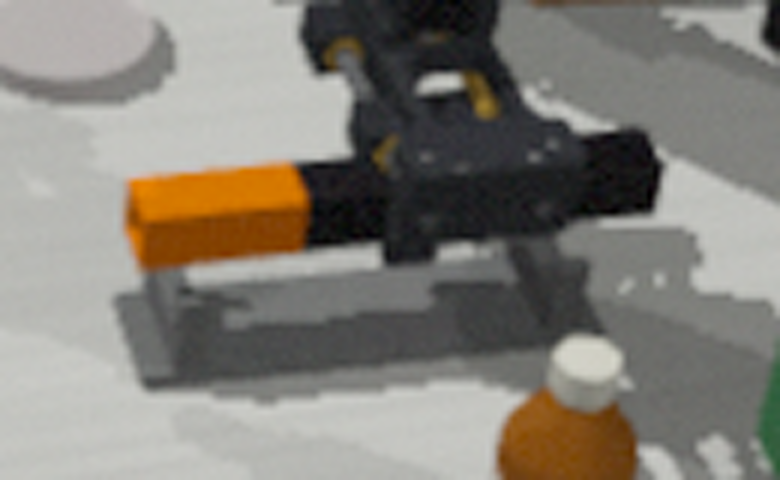

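The bar is above the rest, centred between the cheeks (cheeks at columns 227-338, bar 242-318). Lowering slowly.

Emit:
drive_tool(moves=[1, 0, 0, -0.005, 0, 0, 0, 1, 0, 0, -0.005, 0, 0, 0, 1, 0, 0, -0.004, 0, 0, 0, 1, 0, 0, -0.003, 0, 0, 0, 1, 0, 0, 0, 0, 0, 0])

```text
time: 24.1
eef_pos: [0.5617, 0.2663, 0.0138]
eef_rot: [-52.4, 89.9, -145.0]
force: [0.4, -0.5, -3.1]
grip_width: 0.0263
```

```bash
python3 sw.py
```

```text
t 24.1 eef [0.5617 0.2663 0.0138] r 0.4051 theta-52.6deg 0.695 yaw turn 0.607 Frad -0.51 Ftan -0.33 Fz -3.09 T [-0.05 -0.06 -0.  ] w 0.0263 tilt [-0.001 -0.001]
```

Emit:
drive_tool(moves=[1, 0, -0.0015, -0.003, 0, 0, 0, 1, 0, 0, -0.002, 0, 0, 0, 1, 0, 0, -0.0015, 0, 0, 0, 1, 0, 0, 0, 0, 0, 0, 1, 0, 0, 0, 0, 0, 0])

```text
time: 24.6
eef_pos: [0.5622, 0.2651, 0.008]
eef_rot: [116.6, 90.0, 24.0]
force: [0.3, 1.2, -3.2]
grip_width: 0.0262
```

```bash
python3 sw.py
```

```text
t 24.6 eef [0.5622 0.2651 0.008 ] r 0.4038 theta-52.6deg 0.694 yaw turn 0.607 Frad 1.18 Ftan -0.33 Fz -3.17 T [-0.05 -0.08 -0.06] w 0.0262 tilt [0. 0.]
```

Emit:
drive_tool(moves=[1, -0.0003, -0.0004, -0.001, 0, 0, 0, 1, 0, 0, -0.0007, 0, 0, 0, 1, 0, 0, 0, 0, 0, 0])

```text
time: 24.9
eef_pos: [0.5618, 0.2646, 0.0062]
eef_rot: [-10.5, 90.0, -103.1]
force: [0.5, 0.6, -3.0]
grip_width: 0.0263
```

```bash
python3 sw.py
```

```text
t 24.9 eef [0.5618 0.2646 0.0062] r 0.4033 theta-52.6deg 0.695 yaw turn 0.607 Frad 0.63 Ftan -0.56 Fz -3.03 T [-0.05 -0.08 -0.03] w 0.0263 tilt [-0. -0.]
```

Emit:
drive_tool(moves=[1, 0, 0, -0.0007, 0, 0, 0, 1, 0, 0, 0, 0, 0, 0])

```text
time: 25.1
eef_pos: [0.5619, 0.2647, 0.0059]
eef_rot: [93.6, 90.0, 1.0]
force: [-0.6, -0.2, 0.5]
grip_width: 0.0265
```

```bash
python3 sw.py
```

```text
t 25.1 eef [0.5619 0.2647 0.0059] r 0.4034 theta-52.6deg 0.695 yaw turn 0.607 Frad -0.15 Ftan 0.58 Fz 0.48 T [-0.15  0.1   0.  ] w 0.0265 tilt [0. 0.]
```

The weight is off the hand (Fz -3 → +0.5) at the original height, so the bar is seated. Releasing gently.

Emit:
drive_tool(moves=[1, 0, 0, 0, 0, 0, 0, 1, 0, 0, 0, 0, 0, 0], squeeze=5)

```text
time: 25.3
eef_pos: [0.5619, 0.2647, 0.0059]
eef_rot: [104.1, 90.0, 11.5]
force: [-1.2, -0.4, 1.1]
grip_width: 0.0268
```

Emit:
drive_tool(moves=[0.66, 0, 0, 0, 0, 0, 0, 0.6, 0, 0, 0, 0, 0, 0, 0.4, 0, 0, 0, 0, 0, 0, 0.1, 0, 0, 0, 0, 0, 0, 0, 0, 0, 0, 0, 0, 0])

```text
time: 25.8
eef_pos: [0.5619, 0.2647, 0.0055]
eef_rot: [129.9, 90.0, 37.3]
force: [0.0, -0.4, -0.2]
grip_width: 0.0571
```

Emit:
drive_tool(moves=[0, 0, 0, 0, 0, 0, 0, 0, 0, 0, 0, 0, 0, 0, 0, 0, 0, 0, 0, 0, 0, 0, 0, 0, 0, 0, 0, 0])

```text
time: 26.2
eef_pos: [0.5618, 0.2646, 0.0055]
eef_rot: [105.6, 90.0, 13.0]
force: [-0.5, -0.2, -0.2]
grip_width: 0.0873
```

```bash
python3 snap.py w23
```

```text
26.25 [0.5618 0.2647 0.0055] x [ 0.  0. -1.] y [ 0.999 -0.045  0.   ] F [ 0.6 -0.7 -0.9] T [-0.08 -0.09  0.01] 0.0881637659022085 cam [0.5646 0.3499 0.1697] j [-20.2  57.  -16.9  97.3  29.1  30.2 -57.9]
```

View pics/w23.png

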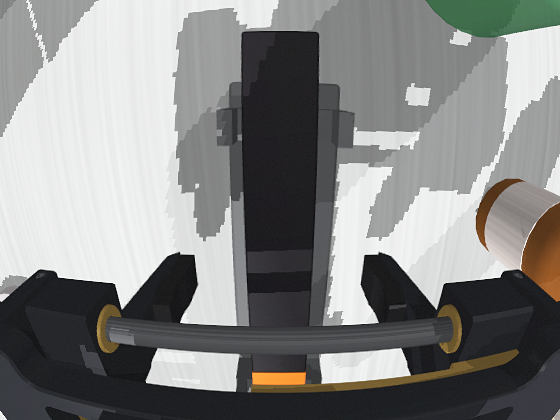

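The bar lies in the rest between the cheeks and the fingers are clear on both sides. Rising straight up to the earlier measuring height.

Emit:
drive_tool(moves=[0, 0, 0, 0.015, 0, 0, 0, 0, 0, 0, 0.03, 0, 0, 0, 0, 0, 0, 0.04, 0, 0, 0, 0, 0, 0, 0.04, 0, 0, 0, 0, 0, 0, 0.03, 0, 0, 0])

```text
time: 26.75
eef_pos: [0.5624, 0.2652, 0.1643]
eef_rot: [125.6, 89.8, 33.0]
force: [0.3, 1.0, 0.4]
grip_width: 0.0881
```

Emit:
drive_tool(moves=[0, 0, 0, 0.03, 0, 0, 0, 0, 0, 0, 0.03, 0, 0, 0, 0, 0, 0, 0, 0, 0, 0, 0, 0, 0, 0, 0, 0, 0, 0, 0, 0, 0, 0, 0, 0])

```text
time: 27.25
eef_pos: [0.5611, 0.2639, 0.2197]
eef_rot: [-47.5, 89.9, -140.1]
force: [0.1, 0.1, -0.2]
grip_width: 0.0879
```

```bash
python3 snap.py w24; python3 - <<'E'
from h import *
from barm import corners
from station import env
for f,box in (("w1.npz",(230,60,320,285)),("w24.npz",(225,50,325,285))):
    im=load(f);o=corners(im,*box)
    for nm in o:
        c,s=o[nm];P=plane(im,c,0.055,True)[:,:2];r=cv2.minAreaRect(P.astype(np.float32)*1000);print(f,nm,s,np.round(P.min(0),4),np.round(P.max(0),4),"rect",np.round(r[0],1),np.round(r[1],1),round(r[2],2))
s=env.get_image("scene");np.savez("s24.npz",**s);cv2.imwrite("pics/s24.png",s["pixels"][:,:,::-1])
C=cloud(s);hsv=cv2.cvtColor(s["pixels"],cv2.COLOR_RGB2HSV);crop(s,110,180,260,300,5,"pics/c24.png")
E
```

```text
27.3 [0.561  0.2639 0.2194] x [-0.002 -0.002 -1.   ] y [ 0.999 -0.045 -0.002] F [0.4 0.1 0.9] T [-0.09 -0.04 -0.  ] 0.08829605981448525 cam [0.5641 0.3495 0.3838] j [-15.5  40.7 -25.4  90.1  20.2  54.  -50.1]
w1.npz orange [ 263  220   25   54 1270] [0.543 0.156] [0.5713 0.2232] rect [557.  189.6] [66.6 27. ] 88.15
w1.npz black [ 264   76   28  144 3292] [0.5482 0.2236] [0.5789 0.3749] rect [563.2 299.3] [150.8  27. ] 87.67
w24.npz orange [ 267  220   25   54 1267] [0.5433 0.1556] [0.5714 0.223 ] rect [557.3 189.3] [66.6 26.3] 87.85
w24.npz black [ 267   75   28  144 3370] [0.5475 0.2242] [0.5791 0.3751] rect [563.2 299.8] [150.3  26.9] 87.21
```

View pics/s24.png

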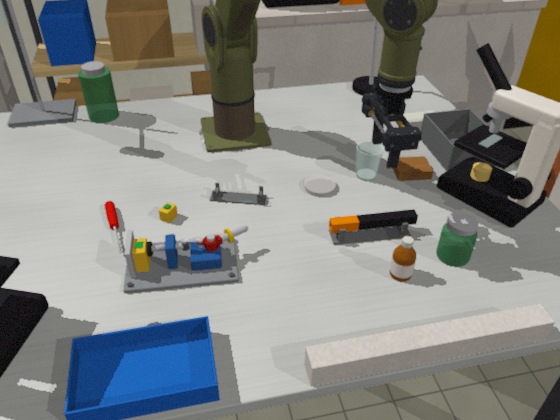

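View pics/w24.png

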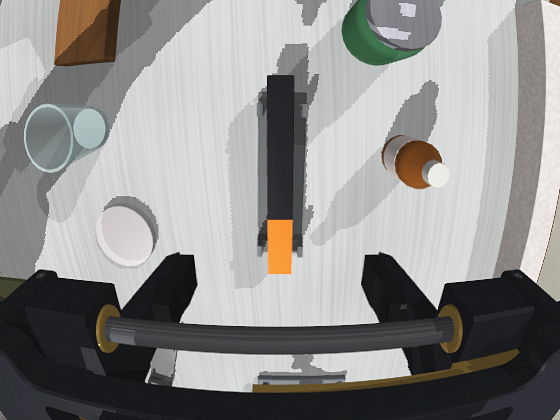

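View pics/c24.png

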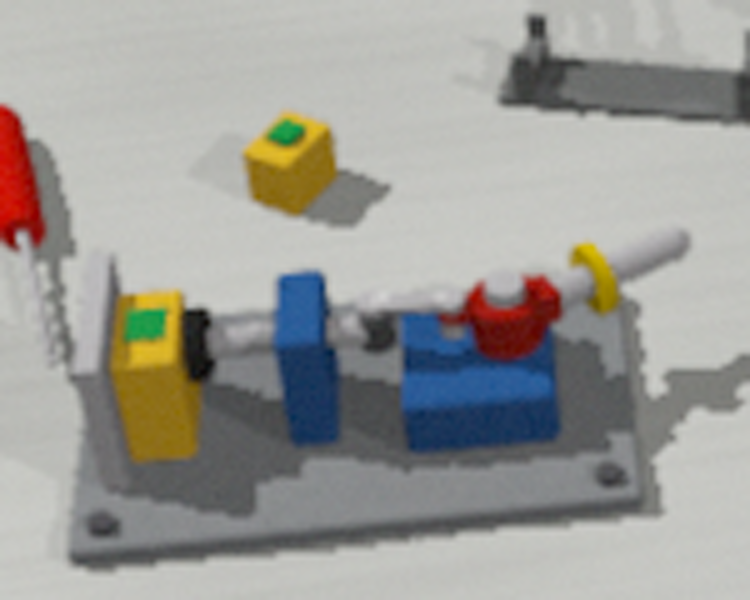

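```bash
python3 - <<'E'
from h import *
from station import env
s=load("s24.npz");p=plane(s,(110+680/5-.5,180+238/5-.5),.06)[0];c=plane(s,(110+505/5-.5,180+284/5-.5),.082)[0]
v=p[:2]-[.579,-.1385];print("tip",p.round(4),"r",np.linalg.norm(v).round(4),"lever",np.round(np.arctan2(v[1],v[0])-np.radians(52.7),3),"cap",c.round(4))
a=load("scene0.npz")["pixels"].astype(int);b=s["pixels"].astype(int);d=(abs(a-b).sum(2)>90).astype(np.uint8);d[:190,360:]=0
n,l,st,ce=cv2.connectedComponentsWithStats(d)
for i in range(1,n):
    if st[i,4]>25:print("changed",st[i])
print(np.round(env.get_state()["force"],1))
env.finish_job()
E
```

```text
tip [ 0.5432 -0.0529  0.06  ] r 0.0928 lever 1.047 cap [ 0.5835 -0.1392  0.082 ]
changed [174   0  42  32 513]
changed [233   0  28  18 290]
changed [  0  49  32  65 768]
changed [ 26  63  13  27 181]
changed [337 134  21  15 115]
changed [ 115  155  261  101 6679]
changed [ 400  190  160   93 4567]
changed [ 81 209  29  21 388]
changed [146 241   7  16  78]
changed [153 241   9  15  89]
changed [181 240   8  11  63]
changed [239 249  31  16 209]
changed [242 267  30  14 221]
[ 0.2  0.3 -0.9]
the job is handed in; nothing more can be done
```

The job is done and handed in at about 27 s of the 72 s allowed. The lever is locked against its stop and the bar is back in its rest.

**What I did**
- **Grip:** I gripped the bar at its centre, carried it over and slid the socket onto the stub with almost no side force.
- **Collar:** I felt the collar at about 50.5 mm from the pivot. I pushed to about 8.5 N, then eased to about 1 N.
- **Swing:** The swing peaked at about 14 N tangential. The force fell to nothing past the dead point, and I felt the stop lightly at 3.3 N (about 0.5 N m) before backing off.
- **Return:** I drew the bar off and lowered it onto its seats. I opened the hand only after its weight had left the wrist.

**Last checks**
- **Lever:** it reads about 1.05 rad (stop at 1.04), with the plunger on the block.
- **Bar:** it lies within about 0.5 mm and 0.5° of where it lay. It did not slip in the hand.
- **Hand:** it is 0.2 m up, open and touching nothing.

**What failed or disagreed**
- **First grasp:** it closed on air just above the bar. The fingertips stand about 16.5 mm behind the reported TCP, not 17 mm ahead as the text says. I corrected this from the wrist depth; the bar was not disturbed.
- **Lever radius:** the last single-view check put the tip 93 mm from the pivot instead of 98. The two wrist views before the swing gave 98.
- **Image difference:** comparing the scene before and after was not conclusive, as the arm's changed position and shadows flagged many areas. By eye, in the scene and wrist pictures, the bystanders looked where they were.

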